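Feel for the clear well, then load the tube

TASK

Forgotten adapter plugs are stuck deep in two of the three leaning wells of the tube block. Take the steel feeler rod from the foam stand and feel down the wells until it goes all the way to the floor of the clear one, then stand the rod back in any hole of the foam stand and only after that seat the sample tube fully home in that clear well. Leave the bottle, the timer and the slide box where they stand.

Things in the scene. Friction and masses are not known exactly. Their poses are not given: they have to be found in the camera images.
- well_block: Aluminium block with three wells in a row, 164 mm wide (y), on a white foot plate 115 x 182 mm, fixed to the bench. Origin on the bench below the middle well's mouth; z up, y along the row; at yaw 90 degrees (about how it stands) y points to the robot and x to the left. Upper face tilted 30 degrees towards -x: the axis of every well, pointing out of it, is (-0.5, 0, 0.866) in this frame. Nothing stands on the upper face.
- near_mouth (a point): Centre of the mouth of the well at the block's +y end, nearest the robot, in the tilted face, about 100 mm above the bench. Wells are round, 20 mm in diameter, 48 mm apart. Two of the three hold a stuck metal plug 30 mm high, its top 42 mm below the mouth along the axis, not to be removed; one, different each time, is clear and 72 mm deep.
- middle_mouth (a point): centre of the mouth of the middle well
- far_mouth (a point): centre of the mouth of the well at the block's -y end, farthest from the robot
- near_floor (a point): point on the axis of that well, 72 mm down from the mouth: where its floor is if it is clear (in a blocked well this point is inside the plug)
- middle_floor (a point): the same for the middle well
- far_floor (a point): the same for the far well
- foam_stand: White foam tube stand, 102 x 92 x 58 mm, fixed to the bench. Origin at the centre of its underside. Nine square upright holes 18 mm wide and 36 mm deep (floor 22 mm above the bench) at x = -31, 0, 31 mm and y = -28, 0, 28 mm in its frame. The rod and the tube stand in two opposite corner holes; the others are empty.
- feeler_rod: Plain steel feeler rod, 130 mm long, 100 g, 15 mm in diameter with a ribbed grip 20 mm in diameter over its top 21 mm; upright in the foam stand at the start, its top 152 mm above the bench. Origin at the centre of its foot (flat lower end), z along the rod towards the grip.
- rod_foot (a point): centre of the rod's foot
- sample_tube: Screw-cap sample tube, clear with a capped top, 115 mm long, about 30 g; body 16 mm in diameter, cap 21 mm in diameter over the top 15 mm; upright in the foam stand at the start, its top 137 mm above the bench. Origin at the centre of its foot, z along the tube towards the cap. Fully home in the clear well, 43 mm of it stands out.
- tube_foot (a point): centre of the tube's foot
- buffer_bottle: clear screw-cap bottle, 60 mm in diameter, 125 mm tall, origin at the centre of its underside; a bystander
- timer: flat white bench timer, 58 x 64 x 18 mm, origin at the centre of its underside; a bystander
- slide_box: oblong slide box, 35 x 85 x 36 mm, origin at the centre of its underside; a bystander

How it is judged:
By the outcome, as a careful person would: the job done as asked, in the order asked, and still so for the second after the job is handed in, with the robot touching nothing.
It also fails if it takes over 69 s, if anything falls off the work surface, if the arm or the gripper's body presses on something with over 40 N, if the wrist force passes 120 N, or if a joint passes its speed limit or range.

ROBOT

A 7-joint arm with a two-finger parallel gripper is mounted at the origin on a cart in front of the work surface, level with it; the furniture and walls round the work are solid. World frame = base frame: x ahead of the robot, y to its left, z up, the work surface at z = 0. Lengths are in m, angles in rad, forces in N, time in s.
With the tool pointing down it reaches from about 0.4 to 0.85 m from the base axis. Payload 10.4 kg.
Tool frame: the origin (TCP) lies on the centre line of the jaws, within the pads' length; the fingertips stand ahead of it and the grasp point (between the pads) lies 3 mm ahead of it (tcp_to_tips is the z of the fingertips in the tool frame, in m); z points along the fingers, y is the line along which they close (so a half turn about z gives the same grasp; the last joint's range is limited). The gripper opens to 87 mm and grips with 3 to 60 N. Pads are 19 mm wide; open, the fingers measure 117 mm over their backs; the gripper's body (75 mm by 190 mm) begins 51 mm behind the grasp point.
Start: joints at [-1.164, 0.332, -0.065, 1.46, 0.022, 1.35, -0.088], TCP at [0.26, 0.568, 0.245] pointing down, gripper open.
Joint ranges: [-2.6, 2.6], [-0.5, 2.12], [-1.47, 1.34], [0.16, 2.42], [-1.27, 4.41], [0.06, 2.06], [-2.6, 2.6]. Speed limits (rad/s): [2.22, 2.22, 2.79, 2.79, 3.14, 3.14, 3.14].

INTERFACE

Orientations are given as a unit quaternion [x, y, z, w].
In Python, from workcell import get_state, camera, close_job, tcp_to_tips gives the robot as it stands.
- The arm moves only by the tool jog_arm, never from a script. Its argument "deltas" is a list of rows, each an object of numbers: "x", "y", "z": the shift along the tool's x, y, z in m; "turn": the turn about the tool's z in degrees; "claw": the opening in per cent of the stroke, from 0 (shut) to 100 (fully open). In form: [{"x": .., "y": .., "z": .., "turn": .., "claw": ..}, ...]. A call has 1 to 5 rows; each row is the pose to reach, as a shift and turn from the pose commanded when the call began, along the tool's axes at that moment; what a row does not reach only later rows make up. A row lasts 1/12 s, in which the tool goes at most 41.7 mm and 7.16 degrees, less where a joint would pass 70% of its speed; a pose out of reach is approached as far as the arm can. A call with a gripper value outside its range is refused whole. The fingers move at their own pace and stop on an object; "grip_force" is the grip in N (left out, the last holds). Time passes only in rows, so rows that repeat a pose let the fingers close. It gives the time, the measured TCP pose, the force, the opening and the grip force at its end, in the units of the state.
- get_state(): the state, without advancing time (a new reading comes with each control period).
- camera(name): name is "side" or "top"; returns a dict with "image" (480x640x3 uint8, blue, green, red), "fx", "fy", "cx", "cy" (pixels), "k1" (the pictures are not rectified: a ray, as slopes to the right and down, at radius r is drawn at 1 + k1 r^2 times it, then the intrinsics apply), "rvec" (rotation vector, rad) and "tvec" (3), from world to camera coordinates, as OpenCV has them. Camera axes: x right, y down, z forward; pixel columns grow to the right and rows downward; lengths in m; the calibration is good to about 2 mm. A picture is of the moment at which its call begins. There is no depth.
- close_job(): hands the job in; it is judged then, once.
The state is a dict: "clock": time; "joints": joint angles; "qvel": joint speeds; "joint_efforts": joint torques, N m; "position": TCP position; "orientation": TCP orientation; "force": force on the tool from outside, world axes, zero at the start; "moment": the same for the moment, N m; "width": opening from 0.0 (shut) to 1.0 (fully open); "finger_force": force on a finger pad.
Only numpy, scipy, OpenCV 4.12 (cv2) and the standard library are available. Lean on these libraries where they do the work, as an engineer would, in place of code of your own. Each camera call takes 0.05 s, during which the arm holds its last target. There are 200 camera calls.

## Working session

There is one attempt and no reset: what is moved stays moved. The work goes in short steps, Python scripts to look and compute and a tool call to move; the robot and the scene stay as the last step left them, time stands still between calls to the robot, and variables do not carry over. Pictures are saved under pics/ and viewed, at most 10 in all, crops included, and the job is handed in when it is done.

Besides the shell and the picture viewer there is one more tool, called after "Emit:" by a JSON object that holds its "op" and its "data". jog_arm: Moves the arm, as the interface text tells. Its arguments: {"type":"object","properties":{"deltas":{"type":"array","items":{"type":"object","properties":{"x":{"type":"number"},"y":{"type":"number"},"z":{"type":"number"},"turn":{"type":"number"},"claw":{"type":"number"}}}},"grip_force":{"type":"number"}},"required":["deltas"]}

```bash
ls; mkdir -p pics; python3 - <<'E'
from workcell import *
import cv2
print(get_state()); print(tcp_to_tips)
for n in("side","top"):
    c=camera(n); cv2.imwrite(f"pics/{n}0.png",c["image"]); print({k:v for k,v in c.items() if k!="image"})
E
```

```text
pics
{'clock': 0.0, 'joints': array([-1.16358488,  0.33290131, -0.06468823,  1.46093721,  0.02160188,
        1.34988739, -0.08852886]), 'qvel': array([ 0.00103743,  0.00019859, -0.00079121,  0.0002741 , -0.00055191,
        0.00211228, -0.00147022]), 'joint_efforts': array([-5.42739363e-04, -6.23252892e+01,  2.44057935e-02, -3.89912331e+01,
       -6.13380340e-02,  3.93015181e-02,  1.23425475e-04]), 'position': array([0.26030141, 0.56782844, 0.24373746]), 'orientation': array([ 2.13264392e-01,  9.76994259e-01, -7.09078241e-04, -1.18342846e-04]), 'force': array([-0.32558604, -0.45790527,  0.1713478 ]), 'moment': array([-0.0316629 ,  0.03213115, -0.03909884]), 'finger_force': 0.0, 'width': 1.0020975807050847}
0.022
{'fx': 454.6352366184035, 'fy': 454.6352366184035, 'cx': 324.2419012247211, 'cy': 237.54080475166856, 'k1': 0.0183898753846439, 'rvec': array([ 1.99123291, -0.20810824,  0.11067884]), 'tvec': array([-0.5099188 ,  0.04456543,  1.19681453])}
{'fx': 556.1846209541078, 'fy': 556.1846209541078, 'cx': 321.36400897150037, 'cy': 239.0123780894406, 'k1': -0.1531355738096581, 'rvec': array([ 2.11714037, -2.14666143,  0.14063716]), 'tvec': array([-0.15674687,  0.49610537,  1.35247846])}
```

View pics/side0.png

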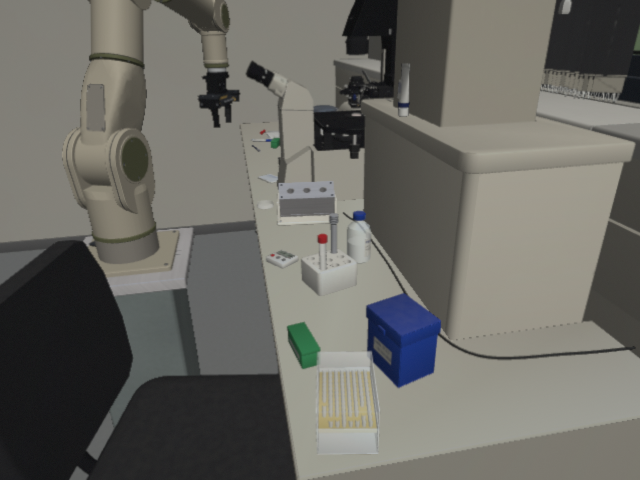

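View pics/top0.png

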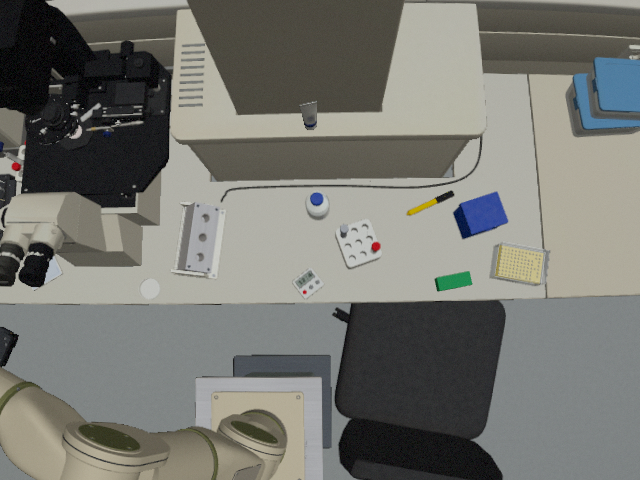

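Side: block about (307,200), stand (329,272), tube red cap (323,239), rod top (334,217). Top: block (200,240), stand (359,243), rod (344,230), tube (376,246).

```bash
python3 - <<'E'
import cv2
a=cv2.imread("pics/top0.png")[190:290,170:390]; cv2.imwrite("pics/topc.png",cv2.resize(a,None,fx=3.6,fy=3.6,interpolation=cv2.INTER_CUBIC))
a=cv2.imread("pics/side0.png")[175:295,250:390]; cv2.imwrite("pics/sidec.png",cv2.resize(a,None,fx=5,fy=5,interpolation=cv2.INTER_CUBIC))
E
```

```text
(no output)
```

View pics/topc.png

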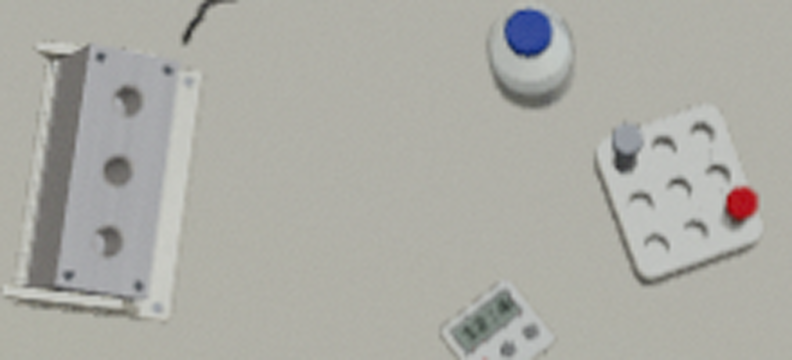

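View pics/sidec.png

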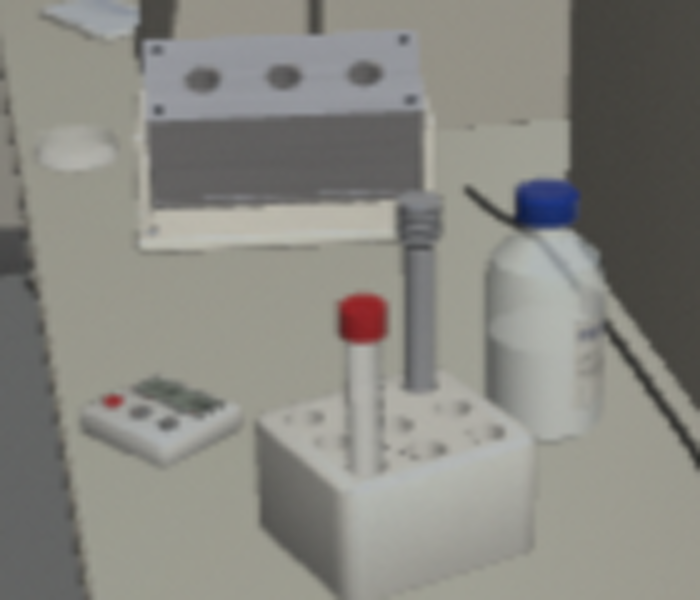

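```bash
cat > h.py <<'E'
import numpy as np,cv2
from scipy.optimize import least_squares
from workcell import *
def cams(): return {n:camera(n) for n in("side","top")}
def proj(c,P):
    R=cv2.Rodrigues(c["rvec"])[0]; q=np.atleast_2d(P)@R.T+c["tvec"]; s=q[:,:2]/q[:,2:]
    s=s*(1+c["k1"]*(s**2).sum(1,keepdims=True)); return s*c["fx"]+[c["cx"],c["cy"]]
def tri(C,uv):
    f=lambda p:np.concatenate([proj(C[n],p)[0]-uv[n] for n in uv]); r=least_squares(f,[.5,0,.1]); return r.x,r.fun
T=lambda u,v:np.array([(u+.5)/3.6-.5+170,(v+.5)/3.6-.5+190])
S=lambda u,v:np.array([(u+.5)/5-.5+250,(v+.5)/5-.5+175])
def place(p,L):
    c,s=np.cos(p[2]),np.sin(p[2]); L=np.atleast_2d(L); return np.c_[p[0]+c*L[:,0]-s*L[:,1],p[1]+s*L[:,0]+c*L[:,1],L[:,2]]
E
python3 - <<'E'
from h import *
np.set_printoptions(precision=4,suppress=True)
C=cams()
print("near",*tri(C,{"top":T(109,241),"side":S(203,79)}))
print("mid",*tri(C,{"top":T(118,171),"side":S(284,76)}))
print("far",*tri(C,{"top":T(127,100),"side":S(365,73)}))
print("rod",*tri(C,{"top":T(627,131),"side":S(419,200)}))
print("tube",*tri(C,{"top":T(742,202),"side":S(363,303)}))
L=[[0,48,.1],[0,0,.1],[0,-48,.1]]; L=np.array(L)*[1e-3,1e-3,1]
tm=[T(109,241),T(118,171),T(127,100)]; sm=[S(203,79),S(284,76),S(365,73)]
r=least_squares(lambda p:np.r_[(proj(C["top"],place(p,L+[0,0,p[3]]))-tm).ravel(),(proj(C["side"],place(p,L+[0,0,p[3]]))-sm).ravel(),p[3]*300],[.5,.2,1.57,0]); print("block",r.x,r.fun)
H=np.array([[31,28,152],[-31,-28,137],[31,-28,58],[31,0,58],[0,-28,58],[0,0,58],[0,28,58],[-31,0,58],[-31,28,58]])/1e3
tp=[T(*q) for q in[(627,131),(742,202),(702,131),(664,145),(718,173),(680,187),(641,201),(696,228),(656,241)]]
sp=[S(419,200),S(363,303)]
r=least_squares(lambda p:np.r_[(proj(C["top"],place(p,H))-tp).ravel(),(proj(C["side"],place(p,H[:2]))-sp).ravel()],[.5,-.1,.4]); print("stand",r.x,r.fun)
print(place(r.x,H[:2]))
E
```

```text
near [0.4455 0.1274 0.0986] [-0.0176  0.2591  0.3156 -0.0509]
mid [0.4929 0.1223 0.0982] [-0.0167  0.1815  0.2207 -0.0389]
far [0.5412 0.1173 0.0978] [-0.0292  0.251   0.3043 -0.0583]
rod [ 0.5028 -0.2174  0.1503] [-0.1547  1.2062  1.1729 -0.2322]
tube [ 0.4602 -0.291   0.1356] [-0.0286  0.2779  0.2512 -0.046 ]
block [ 0.4931  0.1221  1.4622 -0.0013] [-0.0046  0.2835  0.0083  0.0666  0.0424  0.328   0.2934 -0.0694  0.2922
 -0.1798  0.2035 -0.2888 -0.3835]
stand [ 0.4824 -0.2548  0.3185] [ 0.3228  0.9864  0.0368 -0.4463  0.2459  0.2661  0.0903  0.0504  0.043
  0.3426 -0.1438  0.1514 -0.0786 -0.033  -0.3563  0.6064 -0.0436  0.7224
  1.3538 -0.7791  0.9399 -0.6996]
[[ 0.503  -0.2185  0.152 ]
 [ 0.4617 -0.2911  0.137 ]]
```

```bash
python3 - <<'E'
from h import *
np.set_printoptions(precision=4,suppress=True)
C=cams()
for t in [(8,268),(37,268)]:
    for s in [(252,68),(263,75),(258,72)]: print(t,s,*tri(C,{"top":np.array(t),"side":np.array(s)}))
st=get_state(); print(proj(C["side"],st["position"]),proj(C["top"],st["position"]), st["position"])
for n,p in {"hood front":(.65,0,.3)}.items(): print(proj(C["side"],p),proj(C["top"],p))
E
```

```text
(8, 268) (252, 68) [0.3846 0.4286 0.4201] [-0.0899  1.6926  2.8173 -0.4096]
(8, 268) (263, 75) [0.3959 0.4451 0.3938] [ 0.1501 -2.6488 -4.3743  0.6474]
(8, 268) (258, 72) [0.3907 0.4378 0.4053] [ 0.0363 -0.6603 -1.0942  0.1606]
(37, 268) (252, 68) [0.3831 0.3637 0.4248] [-0.1102  2.13    3.4605 -0.5054]
(37, 268) (263, 75) [0.3941 0.3778 0.3999] [ 0.1253 -2.2555 -3.6354  0.5409]
(37, 268) (258, 72) [0.3891 0.3716 0.4108] [ 0.0133 -0.2468 -0.3992  0.0589]
[[221.8099 117.7664]] [[ -6.3626 333.0252]] [0.2604 0.5681 0.2443]
[[371.3299 125.714 ]] [[239.5015 147.3142]]
```

```bash
cat >> h.py <<'E'
def plan(wps,start=None,step=.034,tstep=6.5,per=5):
    """wps: list of (x,y,z,a_deg); prints calls of rows"""
    if start is None:
        s=get_state(); q=s["orientation"]; a=2*np.degrees(np.arctan2(q[0],q[1])); a=90-a
        start=(*s["position"],a)
    cur=np.array(start,float); rows=[]
    for w in wps:
        w=np.array(w,float); d=w-cur; n=max(1,int(np.ceil(max(np.linalg.norm(d[:3])/step,abs(d[3])/tstep)-1e-6)))
        rows+=[cur+d*k/n for k in range(1,n+1)]; cur=w
    c=np.array(start,float)
    for i in range(0,len(rows),per):
        a=np.radians(c[3]); ex=np.array([-np.sin(a),np.cos(a)]); ey=np.array([np.cos(a),np.sin(a)])
        print([[round(float(v),k) for v,k in zip((ex@(r-c)[:2],ey@(r-c)[:2],c[2]-r[2],c[3]-r[3]),(4,4,4,1))] for r in rows[i:i+per]])
        c=rows[min(i+per,len(rows))-1]
    print("end",c,len(rows))
E
python3 - <<'E'
from h import *
plan([(.24,.45,.245,62),(.255,.33,.245,52),(.31,.26,.245,40),(.42,.0,.245,0),(.503,-.217,.23,-6.2)])
E
```

```text
[[-0.0077, -0.029, -0.0002, 0.8], [-0.0153, -0.0579, -0.0004, 1.7], [-0.023, -0.0869, -0.0005, 2.5], [-0.0307, -0.1158, -0.0007, 3.4], [-0.0466, -0.1415, -0.0007, 5.9]]
[[-0.0185, -0.0239, 0.0, 2.5], [-0.0369, -0.0479, 0.0, 5.0], [-0.0554, -0.0718, 0.0, 7.5], [-0.083, -0.0826, 0.0, 11.5], [-0.1106, -0.0934, 0.0, 15.5]]
[[-0.0295, -0.003, 0.0, 4.0], [-0.0588, -0.0143, 0.0, 8.4], [-0.0881, -0.0256, 0.0, 12.9], [-0.1173, -0.0368, 0.0, 17.3], [-0.1466, -0.0481, 0.0, 21.8]]
[[-0.0314, 0.0004, 0.0, 4.4], [-0.0627, 0.0008, 0.0, 8.9], [-0.0941, 0.0012, 0.0, 13.3], [-0.1255, 0.0016, 0.0, 17.8], [-0.1568, 0.0019, 0.0, 22.2]]
[[-0.031, 0.0119, 0.0021, 0.9], [-0.062, 0.0237, 0.0043, 1.8], [-0.093, 0.0356, 0.0064, 2.7], [-0.124, 0.0474, 0.0086, 3.5], [-0.155, 0.0593, 0.0107, 4.4]]
[[-0.03, 0.0142, 0.0021, 0.9], [-0.06, 0.0284, 0.0043, 1.8]]
end [ 0.503 -0.217  0.23  -6.2  ] 27
```

Emit:
{"op": "jog_arm", "data": {"deltas": [{"x":-0.008,"y":-0.029,"z":0,"turn":0.8,"claw":50},{"x":-0.015,"y":-0.058,"z":0,"turn":1.7,"claw":50},{"x":-0.023,"y":-0.087,"z":0,"turn":2.5,"claw":50},{"x":-0.031,"y":-0.116,"z":0,"turn":3.4,"claw":50},{"x":-0.047,"y":-0.1415,"z":0,"turn":5.9,"claw":50}]}}

```text
clock: 0.72
position: [0.2426, 0.4189, 0.2444]
orientation: [0.262, 0.965, 0.0, -0.0]
force: [-0.7, 0.6, 0.3]
width: 0.705
finger_force: 0.0
```

Emit:
{"op": "jog_arm", "data": {"deltas": [{"x":-0.0185,"y":-0.024,"z":0,"turn":2.5,"claw":50},{"x":-0.037,"y":-0.048,"z":0,"turn":5,"claw":50},{"x":-0.055,"y":-0.072,"z":0,"turn":7.5,"claw":50},{"x":-0.083,"y":-0.083,"z":0,"turn":11.5,"claw":50},{"x":-0.111,"y":-0.093,"z":0,"turn":15.5,"claw":50}]}}

```text
clock: 1.13
position: [0.2925, 0.2821, 0.2449]
orientation: [0.392, 0.92, 0.001, 0.0]
force: [1.1, 0.8, 0.3]
width: 0.502
finger_force: 0.0
```

Tracks well; continue as planned.

Emit:
{"op": "jog_arm", "data": {"deltas": [{"x":-0.03,"y":-0.003,"z":0,"turn":4,"claw":50},{"x":-0.059,"y":-0.014,"z":0,"turn":8.4,"claw":50},{"x":-0.088,"y":-0.026,"z":0,"turn":12.9,"claw":50},{"x":-0.117,"y":-0.037,"z":0,"turn":17.3,"claw":50},{"x":-0.147,"y":-0.048,"z":0,"turn":21.8,"claw":50}]}}

```text
clock: 1.55
position: [0.3603, 0.1429, 0.2447]
orientation: [0.559, 0.829, 0.0, -0.0]
force: [1.1, 0.1, -0.2]
width: 0.497
finger_force: 0.0
```

Emit:
{"op": "jog_arm", "data": {"deltas": [{"x":-0.031,"y":0,"z":0,"turn":4.4,"claw":50},{"x":-0.063,"y":0,"z":0,"turn":8.9,"claw":50},{"x":-0.094,"y":0.001,"z":0,"turn":13.3,"claw":50},{"x":-0.1255,"y":0.0015,"z":0,"turn":17.8,"claw":50},{"x":-0.157,"y":0.002,"z":0,"turn":22.2,"claw":50}]}}

```text
clock: 1.97
position: [0.4215, -0.0019, 0.2448]
orientation: [0.709, 0.706, 0.0, 0.0]
force: [0.0, 0.3, 0.1]
width: 0.499
finger_force: 0.0
```

Emit:
{"op": "jog_arm", "data": {"deltas": [{"x":-0.031,"y":0.012,"z":0.002,"turn":0.9,"claw":50},{"x":-0.062,"y":0.024,"z":0.004,"turn":1.8,"claw":50},{"x":-0.093,"y":0.036,"z":0.006,"turn":2.7,"claw":50},{"x":-0.124,"y":0.047,"z":0.008,"turn":3.5,"claw":50},{"x":-0.155,"y":0.059,"z":0.01,"turn":4.4,"claw":50}]}}

```text
clock: 2.38
position: [0.4804, -0.157, 0.2347]
orientation: [0.734, 0.679, 0.0, 0.0]
force: [-0.2, -0.2, -0.4]
width: 0.496
finger_force: 0.0
```

Emit:
{"op": "jog_arm", "data": {"deltas": [{"x":-0.03,"y":0.014,"z":0.002,"turn":0.9,"claw":50},{"x":-0.06,"y":0.028,"z":0.004,"turn":1.8,"claw":50},{"x":-0.06,"y":0.028,"z":0.004,"turn":1.8,"claw":50},{"x":-0.06,"y":0.028,"z":0.004,"turn":1.8,"claw":50}]}}

```text
clock: 2.72
position: [0.5031, -0.219, 0.23]
orientation: [0.746, 0.666, -0.001, -0.0]
force: [-0.0, 0.3, 0.3]
width: 0.503
finger_force: 0.0
```

```bash
python3 - <<'E'
from h import *
C=cams()
a=C["top"]["image"][180:280,290:410]; b=C["side"]["image"][170:270,290:410]
cv2.imwrite("pics/v1.png",np.hstack([cv2.resize(i,None,fx=3.3,fy=3.3,interpolation=cv2.INTER_CUBIC) for i in(a,b)]))
plan([(.503,-.217,.2,-6.2),(.503,-.217,.144,-6.2)])
E
```

```text
[[-0.0005, -0.0003, 0.0304, 0.0], [-0.0005, -0.0003, 0.0584, 0.0], [-0.0005, -0.0003, 0.0864, 0.0]]
end [ 0.503 -0.217  0.144 -6.2  ] 3
```

View pics/v1.png

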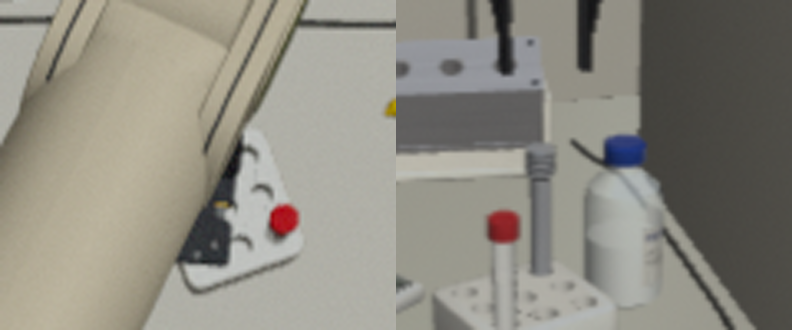

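Side half: the fingers (cols 503 and 587) straddle the rod top (541,160). Descend and grip.

Emit:
{"op": "jog_arm", "data": {"deltas": [{"x":0,"y":0,"z":0.03,"claw":50},{"x":0,"y":0,"z":0.06,"claw":50},{"x":0,"y":0,"z":0.085,"claw":50},{"x":0,"y":0,"z":0.085,"claw":50}], "grip_force": 12}}

```text
validation failed for argument at $.de...
```

Emit:
{"op": "jog_arm", "data": {"deltas": [{"z":0,"claw":10},{"z":0,"claw":10},{"z":0,"claw":10},{"z":0,"claw":10},{"z":0,"claw":10}], "grip_force": 12}}

```text
validation failed for argument at $.de...
```

Emit:
{"op": "jog_arm", "data": {"deltas": [{"x":0,"y":0,"z":0.03,"turn":0,"claw":50},{"x":0,"y":0,"z":0.06,"turn":0,"claw":50},{"x":0,"y":0,"z":0.085,"turn":0,"claw":50},{"x":0,"y":0,"z":0.085,"turn":0,"claw":50}], "grip_force": 12}}

```text
clock: 3.15
position: [0.5012, -0.2144, 0.1416]
orientation: [0.744, 0.669, -0.001, -0.003]
force: [-1.1, 0.7, 0.0]
width: 0.502
finger_force: 0.0
```

Emit:
{"op": "jog_arm", "data": {"deltas": [{"x":0,"y":0,"z":0,"turn":0,"claw":10},{"x":0,"y":0,"z":0,"turn":0,"claw":10},{"x":0,"y":0,"z":0,"turn":0,"claw":10},{"x":0,"y":0,"z":0,"turn":0,"claw":10},{"x":0,"y":0,"z":0,"turn":0,"claw":10}], "grip_force": 12}}

```text
clock: 3.57
position: [0.504, -0.2174, 0.1467]
orientation: [0.744, 0.668, 0.001, 0.001]
force: [-0.7, -0.1, 5.5]
width: 0.221
finger_force: 12.0
```

Emit:
{"op": "jog_arm", "data": {"deltas": [{"x":0,"y":0,"z":-0.011,"turn":0,"claw":10},{"x":0,"y":0,"z":-0.022,"turn":0,"claw":10},{"x":-0.005,"y":0,"z":-0.022,"turn":0,"claw":10},{"x":-0.012,"y":0,"z":-0.022,"turn":0,"claw":10},{"x":-0.019,"y":0,"z":-0.022,"turn":0,"claw":10}], "grip_force": 8}}

```text
clock: 3.98
position: [0.5013, -0.2368, 0.1677]
orientation: [0.744, 0.668, 0.0, 0.0]
force: [0.3, -0.1, -1.2]
width: 0.224
finger_force: 8.0
```

Emit:
{"op": "jog_arm", "data": {"deltas": [{"x":-0.008,"y":0,"z":-0.001,"turn":0,"claw":10},{"x":-0.016,"y":0,"z":-0.0015,"turn":0,"claw":10},{"x":-0.023,"y":0,"z":-0.001,"turn":0,"claw":10},{"x":-0.03,"y":0,"z":0.001,"turn":0,"claw":10},{"x":-0.03,"y":0,"z":0.001,"turn":0,"claw":10}], "grip_force": 8}}

```text
clock: 4.4
position: [0.4973, -0.2679, 0.166]
orientation: [0.745, 0.667, -0.001, 0.0]
force: [-0.5, 0.0, -0.4]
width: 0.228
finger_force: 8.0
```

Emit:
{"op": "jog_arm", "data": {"deltas": [{"x":0,"y":0,"z":0,"turn":0,"claw":10},{"x":-0.006,"y":0,"z":-0.012,"turn":0,"claw":10},{"x":-0.015,"y":0,"z":-0.03,"turn":0,"claw":10},{"x":-0.015,"y":0,"z":-0.055,"turn":0,"claw":10},{"x":-0.015,"y":0,"z":-0.055,"turn":0,"claw":10}], "grip_force": 30}}

```text
clock: 4.82
position: [0.498, -0.2828, 0.2267]
orientation: [0.745, 0.667, 0.001, 0.003]
force: [0.7, -0.6, -0.3]
width: 0.217
finger_force: 30.0
```

```bash
python3 - <<'E'
from h import *
C=cams(); s=get_state(); print(s["position"],s["width"],s["force"])
print(proj(C["side"],s["position"]),proj(C["side"],s["position"]+[.1*.054,.1*.497,-.0866]))
b=C["side"]["image"][170:290,290:410]
cv2.imwrite("pics/v2.png",cv2.resize(b,None,fx=4.5,fy=4.5,interpolation=cv2.INTER_CUBIC))
E
```

```text
[ 0.49718924 -0.28120824  0.2229562 ] 0.2179861806927092 [ 0.61521943 -0.25320259 -1.27231926]
[[338.36281498 192.9707943 ]] [[335.8682004  222.41090575]]
```

View pics/v2.png

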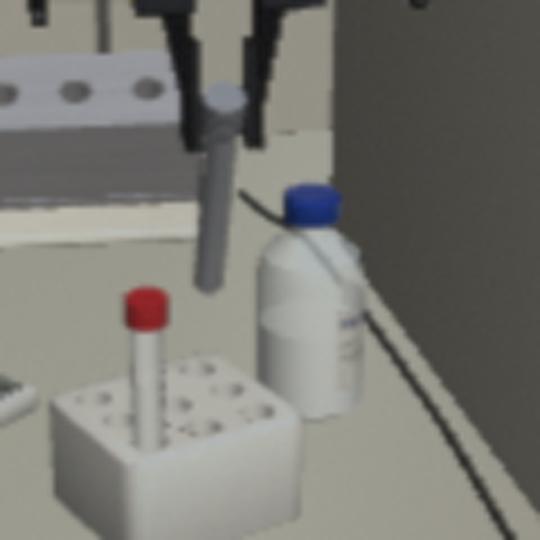

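Rod is out and leaning: top about (224,98), foot about (209,287) in the 4.5x crop. Fit the lean.

```bash
cat >> h.py <<'E'
YB=1.4622; O=np.array([-np.cos(YB),-np.sin(YB),0]); A=O*.5+[0,0,.866]; YV=np.array([-np.sin(YB),np.cos(YB),0])
M={"mid":np.array([.4931,.1221,.0987])}; M["near"]=M["mid"]+.048*YV; M["far"]=M["mid"]-.048*YV
def foot(tcp,th,L=.120,side=0): 
    g=np.array(tcp)-[0,0,.003]; th=np.radians(th); return g-L*(O*np.sin(th)+np.array([0,0,1])*np.cos(th)+YV*side)
def tcpfor(F,th,L=.120):
    th=np.radians(th); return np.array(F)+L*(O*np.sin(th)+np.array([0,0,1])*np.cos(th))+[0,0,.003]
E
python3 - <<'E'
from h import *
np.set_printoptions(precision=4,suppress=True)
c=camera("side"); s=get_state()["position"]
px=np.array([209.5/4.5-.5+290,287.5/4.5-.5+170])
r=least_squares(lambda p:proj(c,foot(s,p[0],.12,p[1]))[0]-px,[25,0]); print(r.x,r.fun)
for t in(15,20,25,30):print(t,proj(c,foot(s,t)))
print(px, M, tcpfor(M["near"]+.03*A,25), proj(c,M["near"]))
th=26
plan([(*(tcpfor(M["near"]+.06*A,th)+[0,-.05,.06]),-6.2),(*tcpfor(M["near"]+.03*A,th),-6.2),(*tcpfor(M["near"]+.01*A,th),-6.2)])
E
```

```text
[24.2815  0.0064] [0. 0.]
15 [[336.6514 239.3836]]
20 [[336.1403 236.268 ]]
25 [[335.65   232.9096]]
30 [[335.183  229.3321]]
[336.0556 233.3889] {'mid': array([0.4931, 0.1221, 0.0987]), 'near': array([0.4454, 0.1273, 0.0987]), 'far': array([0.5408, 0.1169, 0.0987])} [0.4383 0.062  0.2364] [[290.4872 190.3413]]
[[0.0298, -0.01, -0.0111, 0.0], [0.0595, -0.0199, -0.0221, 0.0], [0.0893, -0.0299, -0.0332, 0.0], [0.119, -0.0399, -0.0443, 0.0], [0.1488, -0.0498, -0.0554, 0.0]]
[[0.0298, -0.01, -0.0111, 0.0], [0.0595, -0.0199, -0.0221, 0.0], [0.0893, -0.0299, -0.0332, 0.0], [0.119, -0.0399, -0.0443, 0.0], [0.1352, -0.0412, -0.0228, 0.0]]
[[0.0162, -0.0013, 0.0215, 0.0], [0.0324, -0.0027, 0.043, 0.0], [0.0485, -0.004, 0.0645, 0.0], [0.0585, -0.004, 0.0818, 0.0]]
end [ 0.4391  0.07    0.2182 -6.2   ] 14
```

Emit:
{"op": "jog_arm", "data": {"deltas": [{"x":0.03,"y":-0.01,"z":-0.012,"turn":0,"claw":10},{"x":0.06,"y":-0.02,"z":-0.022,"turn":0,"claw":10},{"x":0.09,"y":-0.03,"z":-0.033,"turn":0,"claw":10},{"x":0.12,"y":-0.04,"z":-0.044,"turn":0,"claw":10},{"x":0.15,"y":-0.05,"z":-0.055,"turn":0,"claw":10}], "grip_force": 40}}

```text
clock: 5.38
position: [0.4621, -0.1247, 0.2763]
orientation: [0.744, 0.668, -0.0, -0.0]
force: [1.1, -0.1, -0.8]
width: 0.219
finger_force: 40.0
```

Emit:
{"op": "jog_arm", "data": {"deltas": [{"x":0.03,"y":-0.01,"z":-0.006,"turn":0,"claw":10},{"x":0.06,"y":-0.02,"z":-0.01,"turn":0,"claw":10},{"x":0.09,"y":-0.025,"z":-0.01,"turn":0,"claw":10},{"x":0.12,"y":-0.025,"z":0,"turn":0,"claw":10},{"x":0.14,"y":-0.025,"z":0.012,"turn":0,"claw":10}], "grip_force": 40}}

```text
clock: 5.8
position: [0.4531, 0.0189, 0.2644]
orientation: [0.743, 0.669, 0.001, -0.0]
force: [0.9, -0.1, -1.1]
width: 0.215
finger_force: 40.0
```

```bash
python3 - <<'E'
from h import *
s=get_state(); print(s["position"])
plan([(*tcpfor(M["near"]+.03*A,24.5),-6.2),(*tcpfor(M["near"]+.015*A,24.5),-6.2)])
E
```

```text
[0.45311568 0.01891586 0.26440661]
[[0.0211, -0.0096, 0.0138, 0.1], [0.0422, -0.0193, 0.0275, 0.2], [0.0497, -0.0193, 0.0405, 0.2]]
end [ 0.4391764   0.07037652  0.22388535 -6.2       ] 3
```

Emit:
{"op": "jog_arm", "data": {"deltas": [{"x":0.021,"y":-0.01,"z":0.014,"turn":0,"claw":10},{"x":0.042,"y":-0.0193,"z":0.0275,"turn":0,"claw":10},{"x":0.0497,"y":-0.0193,"z":0.0405,"turn":0,"claw":10},{"x":0.0497,"y":-0.0193,"z":0.0405,"turn":0,"claw":10}], "grip_force": 40}}

```text
clock: 6.13
position: [0.4376, 0.0689, 0.2211]
orientation: [0.743, 0.669, -0.002, -0.001]
force: [-0.3, 0.1, -1.1]
width: 0.215
finger_force: 40.0
```

```bash
python3 - <<'E'
from h import *
C=cams(); s=get_state(); p=s["position"]; print(p)
for n in C: print(n,proj(C[n],foot(p,24.5)),proj(C[n],M["near"]),proj(C[n],M["near"]+.015*A))
a=C["top"]["image"][195:285,165:255]; b=C["side"]["image"][150:240,255:345]
cv2.imwrite("pics/v3.png",np.hstack([cv2.resize(i,None,fx=4.4,fy=4.4,interpolation=cv2.INTER_CUBIC) for i in(a,b)]))
E
```

```text
[0.43923509 0.06657502 0.22371907]
side [[290.52469538 187.39012869]] [[290.48718577 190.34126104]] [[290.33304105 186.93925188]]
top [[203.28819451 256.48119253]] [[199.92576902 256.87740897]] [[201.70247036 256.51744907]]
```

View pics/v3.png

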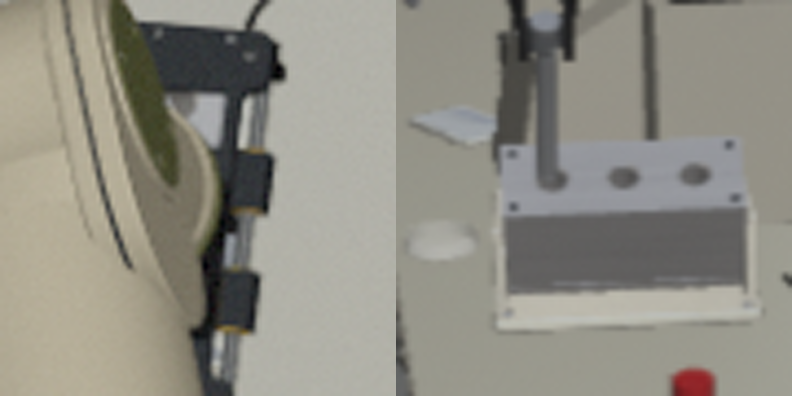

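Side half: foot (549,183), near mouth about (553,180); the foot is about 2 mm low in x. State readings are noisy, so average.

```bash
cat >> h.py <<'E'
def avg(n=8):
    P=[];Q=[]
    for _ in range(n):
        camera("side"); s=get_state(); P.append(s["position"]); q=s["orientation"]; Q.append(90-2*np.degrees(np.arctan2(q[0],q[1])))
    return np.r_[np.mean(P,0),np.mean(Q)],np.std(P,0)
E
python3 - <<'E'
from h import *
m,sd=avg(); print(m,sd,get_state()["clock"],get_state()["force"])
M["near"]+= -.0015*YV
print("target",tcpfor(M["near"]+.015*A,24.5))
plan([(*tcpfor(M["near"]+.015*A,24.5),m[3])],m)
for s in(0,-.01,-.02,-.035): print(s,tcpfor(M["near"]+s*A,[24.5,25.5,27,28.5][[0,-.01,-.02,-.035].index(s)]) )
E
```

```text
[ 0.439928    0.06636804  0.22458706 -6.28780512] [0.00012706 0.00020617 0.00016357] 6.6333 [-0.22584198  0.15037058 -1.44701017]
target [0.44066757 0.07021395 0.22388535]
[[0.0039, 0.0003, 0.0007, 0.0]]
end [ 0.44066757  0.07021395  0.22388535 -6.28780512] 1
0 [0.44148044 0.07766976 0.21089535]
-0.01 [0.44181663 0.08075335 0.20135023]
-0.02 [0.44205317 0.08292297 0.19130078]
-0.035 [0.44256472 0.08761497 0.17684805]
```

Emit:
{"op": "jog_arm", "data": {"deltas": [{"x":0.004,"y":0.0015,"z":0.0007,"turn":0,"claw":10},{"x":0.0065,"y":0.0015,"z":0.005,"turn":0,"claw":10},{"x":0.009,"y":0.0015,"z":0.0094,"turn":0,"claw":10},{"x":0.0115,"y":0.0015,"z":0.0137,"turn":0,"claw":10},{"x":0.0115,"y":0.0015,"z":0.0137,"turn":0,"claw":10}], "grip_force": 20}}

```text
clock: 7.05
position: [0.4417, 0.0788, 0.2091]
orientation: [0.744, 0.668, -0.001, -0.0]
force: [0.8, 0.1, -0.8]
width: 0.221
finger_force: 20.0
```

Emit:
{"op": "jog_arm", "data": {"deltas": [{"x":0.0025,"y":0,"z":0.0043,"turn":0,"claw":10},{"x":0.005,"y":0,"z":0.0087,"turn":0,"claw":10},{"x":0.005,"y":0,"z":0.0087,"turn":0,"claw":10}], "grip_force": 20}}

```text
clock: 7.3
position: [0.4425, 0.0837, 0.2007]
orientation: [0.744, 0.668, -0.001, -0.0]
force: [0.7, -1.1, -1.3]
width: 0.224
finger_force: 20.0
```

```bash
python3 - <<'E'
from h import *
m,sd=avg(3); s=get_state(); print(m,s["force"],s["moment"]); d=foot(m[:3],24.5)-M["near"]; print("along",d@A,"u",d@O,"row",d@YV)
E
```

```text
[ 0.44272236  0.08331125  0.20140413 -6.21384225] [ 0.13370663 -0.35622588 -2.03350733] [-0.06766691  0.03321977 -0.00254179]
along -0.011090828937583336 u -0.005742854574854858 row -0.0021231643293481094
```

Emit:
{"op": "jog_arm", "data": {"deltas": [{"x":0.0018,"y":0,"z":0.0058,"turn":0,"claw":10},{"x":0.0035,"y":0,"z":0.0116,"turn":0,"claw":10},{"x":0.0052,"y":0,"z":0.0175,"turn":0,"claw":10},{"x":0.007,"y":0,"z":0.0233,"turn":0,"claw":10},{"x":0.007,"y":0,"z":0.0233,"turn":0,"claw":10}], "grip_force": 12}}

```text
clock: 7.87
position: [0.443, 0.0906, 0.1769]
orientation: [0.744, 0.668, -0.001, -0.0]
force: [-0.6, 1.2, -1.6]
width: 0.224
finger_force: 12.0
```

Emit:
{"op": "jog_arm", "data": {"deltas": [{"x":-0.0015,"y":0,"z":0.001,"turn":0,"claw":10},{"x":-0.003,"y":0,"z":0.002,"turn":0,"claw":10},{"x":-0.002,"y":0,"z":0.0037,"turn":0,"claw":10},{"x":-0.001,"y":0,"z":0.0054,"turn":0,"claw":10},{"x":-0.001,"y":0,"z":0.0054,"turn":0,"claw":10}], "grip_force": 12}}

```text
clock: 8.28
position: [0.4436, 0.089, 0.1731]
orientation: [0.745, 0.668, 0.0, 0.0]
force: [-2.0, -0.6, 2.1]
width: 0.224
finger_force: 12.0
```

```bash
python3 - <<'E'
from h import *
m,sd=avg(3); s=get_state(); print(m,s["force"],s["moment"]); d=m[:3]-[0,0,.003]-M["near"]; print("grasp along",d@A,"perp",d-(d@A)*A,"row",d@YV)
E
```

```text
[ 0.44360459  0.08908881  0.17309782 -6.23572429] [-1.01702787 -1.33958695  2.91632712] [-0.33266372  0.46018056  0.02892397]
grasp along 0.08092110466059206 perp [0.00260707 0.00200863 0.00132014] row -0.0023740079580801795
```

Emit:
{"op": "jog_arm", "data": {"deltas": [{"x":0.001,"y":0,"z":0.0017,"turn":0,"claw":10},{"x":0.002,"y":0,"z":0.0035,"turn":0,"claw":10},{"x":0.002,"y":0,"z":0.0035,"turn":0,"claw":10},{"x":0.003,"y":0,"z":0.0052,"turn":0,"claw":10},{"x":0.003,"y":0,"z":0.0052,"turn":0,"claw":10}], "grip_force": 20}}

```text
clock: 8.85
position: [0.4452, 0.0908, 0.1698]
orientation: [0.745, 0.667, 0.001, 0.001]
force: [-6.3, -9.6, 23.6]
width: 0.221
finger_force: 19.7
```

```bash
python3 - <<'E'
from h import *
m,sd=avg(3); s=get_state(); print(m,s["force"],s["moment"]); d=m[:3]-[0,0,.003]-M["near"]; print("grasp along",d@A,"perp",d-(d@A)*A,"row",d@YV)
E
```

```text
[ 0.44516696  0.09079458  0.16978684 -6.31757898] [-6.94336801 -8.61881745 23.0681908 ] [-2.2093119   1.48531969  0.0111735 ]
grasp along 0.07712126968688288 perp [0.00396352 0.00182568 0.00129982] row -0.0037423036040601714
```

Stopped at about 42 mm with 26 N: the near well is blocked. Withdraw and go over the middle one.

Emit:
{"op": "jog_arm", "data": {"deltas": [{"x":-0.003,"y":0,"z":-0.0052,"turn":0,"claw":10},{"x":-0.009,"y":0,"z":-0.0156,"turn":0,"claw":10},{"x":-0.016,"y":0,"z":-0.0277,"turn":0,"claw":10},{"x":-0.023,"y":0,"z":-0.04,"turn":0,"claw":10},{"x":-0.0305,"y":0,"z":-0.053,"turn":0,"claw":10}], "grip_force": 20}}

```text
clock: 9.42
position: [0.4404, 0.0613, 0.2215]
orientation: [0.744, 0.668, 0.0, -0.0]
force: [-0.4, -0.2, -0.5]
width: 0.221
finger_force: 19.9
```

Emit:
{"op": "jog_arm", "data": {"deltas": [{"x":-0.003,"y":0,"z":-0.0052,"turn":0,"claw":10},{"x":-0.003,"y":0.024,"z":-0.0052,"turn":0,"claw":10},{"x":-0.003,"y":0.048,"z":-0.0052,"turn":0,"claw":10},{"x":-0.003,"y":0.048,"z":-0.0052,"turn":0,"claw":10}], "grip_force": 40}}

```text
clock: 9.75
position: [0.4907, 0.0533, 0.226]
orientation: [0.745, 0.667, 0.0, 0.001]
force: [-1.1, 0.1, -1.6]
width: 0.215
finger_force: 39.9
```

```bash
python3 - <<'E'
from h import *
m,sd=avg(4); C={"side":camera("side")}; p=m[:3]; print(m,get_state()["force"])
for th in(24,27,30): print(th,proj(C["side"],foot(p,th)),(foot(p,th)-M["mid"])@A,(foot(p,th)-M["mid"])@YV)
print(proj(C["side"],M["mid"]))
b=C["side"]["image"][140:230,265:385]
cv2.imwrite("pics/v4.png",cv2.resize(b,None,fx=6,fy=6,interpolation=cv2.INTER_CUBIC))
E
```

```text
[ 0.48793587  0.05356811  0.22554771 -6.24643517] [ 0.05534267  0.35036328 -1.14132895]
24 [[307.68300038 187.11553466]] 0.02225621801586682 -0.0022939796828452623
27 [[307.54489568 185.62422054]] 0.02176323258060591 -0.0022939796828452784
30 [[307.40726083 184.06168279]] 0.021598700597355053 -0.0022939796828453075
[[306.68623644 189.63050004]]
```

View pics/v4.png

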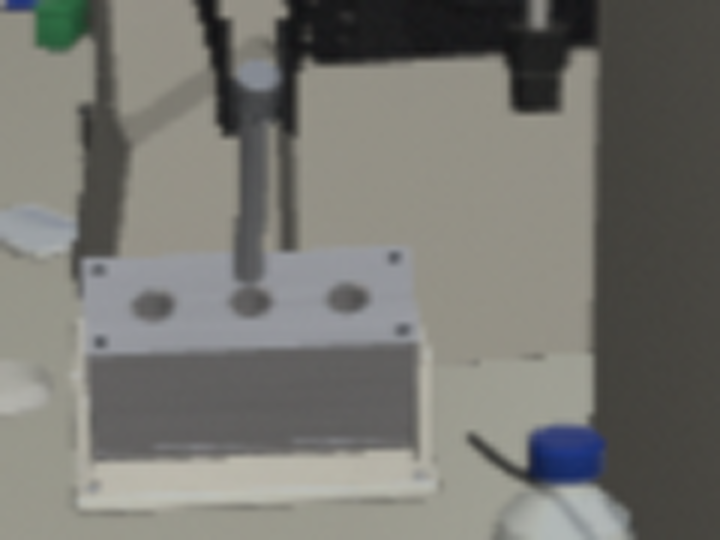

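Foot (249,275), middle mouth (251,302): row aligned, lean ~27°. Shift 3.8 mm toward the axis and insert.

Emit:
{"op": "jog_arm", "data": {"deltas": [{"x":0.0033,"y":0,"z":-0.002,"turn":0,"claw":10},{"x":0.0078,"y":0,"z":0.0058,"turn":0,"claw":10},{"x":0.0123,"y":0,"z":0.0136,"turn":0,"claw":10},{"x":0.0153,"y":0,"z":0.0188,"turn":0,"claw":10},{"x":0.0183,"y":0,"z":0.024,"turn":0,"claw":10}], "grip_force": 20}}

```text
clock: 10.42
position: [0.4895, 0.0725, 0.2009]
orientation: [0.744, 0.668, -0.0, -0.0]
force: [0.2, -0.1, -1.0]
width: 0.218
finger_force: 19.9
```

Emit:
{"op": "jog_arm", "data": {"deltas": [{"x":0.002,"y":0,"z":0.0035,"turn":0,"claw":10},{"x":0.004,"y":0,"z":0.0069,"turn":0,"claw":10},{"x":0.006,"y":0,"z":0.0104,"turn":0,"claw":10},{"x":0.006,"y":0,"z":0.0104,"turn":0,"claw":10}], "grip_force": 20}}

```text
clock: 10.75
position: [0.4903, 0.0782, 0.1908]
orientation: [0.744, 0.668, -0.0, -0.0]
force: [0.1, 0.7, -1.6]
width: 0.218
finger_force: 19.9
```

```bash
python3 - <<'E'
from h import *
m,sd=avg(3); s=get_state(); print(m,s["force"],s["moment"]); d=m[:3]-[0,0,.003]-M["mid"]; print("grasp along",d@A,"perp",d-(d@A)*A,"row",d@YV)
E
```

```text
[ 0.49055088  0.07784249  0.19147975 -6.22407234] [ 0.65842146 -0.00332334 -0.09341481] [-0.16239848  0.04059551  0.03295018]
grasp along 0.09988580442083389 perp [0.00286385 0.00539119 0.00327864] row -0.00226266201015399
```

Emit:
{"op": "jog_arm", "data": {"deltas": [{"x":0.0025,"y":0,"z":0.0045,"turn":0,"claw":10},{"x":0.0045,"y":0,"z":0.009,"turn":0,"claw":10},{"x":0.0065,"y":0,"z":0.0135,"turn":0,"claw":10},{"x":0.0085,"y":0,"z":0.018,"turn":0,"claw":10},{"x":0.0105,"y":0,"z":0.0215,"turn":0,"claw":10}], "grip_force": 15}}

```text
clock: 11.32
position: [0.4915, 0.0885, 0.1693]
orientation: [0.744, 0.668, -0.0, -0.0]
force: [0.2, 0.2, -1.3]
width: 0.221
finger_force: 14.9
```

Emit:
{"op": "jog_arm", "data": {"deltas": [{"x":0.001,"y":0,"z":0.0023,"turn":0,"claw":10},{"x":0.002,"y":0,"z":0.0045,"turn":0,"claw":10},{"x":0.002,"y":0,"z":0.0045,"turn":0,"claw":10}], "grip_force": 15}}

```text
clock: 11.57
position: [0.4917, 0.0905, 0.1651]
orientation: [0.744, 0.668, -0.0, -0.0]
force: [0.7, -0.5, -1.5]
width: 0.222
finger_force: 14.9
```

```bash
python3 - <<'E'
from h import *
m,sd=avg(3); s=get_state(); print(m,s["force"],s["moment"]); d=m[:3]-[0,0,.003]-M["mid"]; print("grasp along",d@A,"perp",d-(d@A)*A,"row",d@YV)
E
```

```text
[ 0.4919369   0.09026484  0.16554054 -6.22700558] [-0.65224722 -0.42291754 -1.38220804] [-0.05676531  0.05807404 -0.01478211]
grasp along 0.07117274870855866 perp [0.00269386 0.00354158 0.00220494] row -0.002294142520665236
```

Past 42 mm with no contact: the middle well is the clear one. On to its floor.

Emit:
{"op": "jog_arm", "data": {"deltas": [{"x":0.002,"y":0,"z":0.004,"turn":0,"claw":10},{"x":0.004,"y":0,"z":0.008,"turn":0,"claw":10},{"x":0.006,"y":0,"z":0.012,"turn":0,"claw":10},{"x":0.008,"y":0,"z":0.016,"turn":0,"claw":10},{"x":0.0095,"y":0,"z":0.019,"turn":0,"claw":10}], "grip_force": 15}}

```text
clock: 12.13
position: [0.4928, 0.1, 0.1458]
orientation: [0.744, 0.668, -0.0, -0.0]
force: [0.3, -0.5, -1.2]
width: 0.219
finger_force: 14.9
```

Emit:
{"op": "jog_arm", "data": {"deltas": [{"x":0.0005,"y":0,"z":0.0015,"turn":0,"claw":10},{"x":0.0015,"y":0,"z":0.003,"turn":0,"claw":10},{"x":0.002,"y":0,"z":0.004,"turn":0,"claw":10},{"x":0.002,"y":0,"z":0.004,"turn":0,"claw":10}], "grip_force": 15}}

```text
clock: 12.47
position: [0.4935, 0.1005, 0.1438]
orientation: [0.745, 0.667, -0.0, 0.0]
force: [-5.8, -5.6, 16.1]
width: 0.227
finger_force: 14.9
```

```bash
python3 - <<'E'
from h import *
m,sd=avg(3); s=get_state(); print(m,s["force"],s["moment"]); d=m[:3]-[0,0,.003]-M["mid"]; print("grasp along",d@A,"perp",d-(d@A)*A,"row",d@YV)
E
```

```text
[ 0.49342818  0.10051057  0.14377268 -6.29574001] [-6.12135909 -5.98059311 15.22582404] [-1.48488781  1.54578559 -0.01889   ]
grasp along 0.04714828403215793 perp [0.00288321 0.00184585 0.00124227] row -0.0026661701786588137
```

Floor contact at 73 mm. Withdraw, and upright the rod again against the mouth with a light grip.

Emit:
{"op": "jog_arm", "data": {"deltas": [{"x":-0.0076,"y":0,"z":-0.0148,"turn":0,"claw":10},{"x":-0.0152,"y":0,"z":-0.0296,"turn":0,"claw":10},{"x":-0.0228,"y":0,"z":-0.0443,"turn":0,"claw":10},{"x":-0.017,"y":0,"z":-0.0515,"turn":0,"claw":10},{"x":-0.0111,"y":0,"z":-0.0583,"turn":0,"claw":10}], "grip_force": 9}}

```text
clock: 13.03
position: [0.4922, 0.0908, 0.2016]
orientation: [0.745, 0.667, 0.001, -0.0]
force: [-1.4, 0.6, -0.3]
width: 0.226
finger_force: 9.0
```

Emit:
{"op": "jog_arm", "data": {"deltas": [{"x":0.0065,"y":0,"z":-0.0046,"turn":0,"claw":10},{"x":0.013,"y":0,"z":-0.009,"turn":0,"claw":10},{"x":0.0193,"y":0,"z":-0.0115,"turn":0,"claw":10},{"x":0.0255,"y":0,"z":-0.0136,"turn":0,"claw":10},{"x":0.033,"y":0,"z":-0.015,"turn":0,"claw":10}], "grip_force": 9}}

```text
clock: 13.45
position: [0.4954, 0.1242, 0.2156]
orientation: [0.744, 0.668, -0.0, -0.0]
force: [0.2, 0.4, -1.5]
width: 0.227
finger_force: 9.0
```

Emit:
{"op": "jog_arm", "data": {"deltas": [{"x":0,"y":0,"z":0,"turn":0,"claw":10},{"x":0,"y":0,"z":-0.02,"turn":0,"claw":10},{"x":0,"y":0,"z":-0.045,"turn":0,"claw":10},{"x":0,"y":0,"z":-0.045,"turn":0,"claw":10}], "grip_force": 30}}

```text
clock: 13.78
position: [0.4972, 0.1239, 0.2648]
orientation: [0.745, 0.668, 0.003, 0.001]
force: [0.7, 0.6, -1.2]
width: 0.215
finger_force: 30.0
```

```bash
python3 - <<'E'
from h import *
m,sd=avg(4); c=camera("side"); p=m[:3]; print(m,get_state()["force"])
for th in(-5,0,5,10,25): print(th,proj(c,foot(p,th)),proj(c,foot(p,th,-.01)))
b=c["image"][130:220,265:385]
cv2.imwrite("pics/v5.png",cv2.resize(b,None,fx=6,fy=6,interpolation=cv2.INTER_CUBIC))
E
```

```text
[ 0.49578042  0.12354202  0.26104007 -6.2290829 ] [-0.14888628  0.41801766 -0.50364277]
-5 [[307.26440801 177.52681995]] [[305.56735712 131.97213993]]
0 [[307.07222619 176.6286044 ]] [[305.5830033  132.02162946]]
5 [[306.87280454 175.44470178]] [[305.59958058 132.09844392]]
10 [[306.66760513 173.98877429]] [[305.61696297 132.20204108]]
25 [[306.03151038 168.1394652 ]] [[305.67258622 132.66497125]]
```

View pics/v5.png

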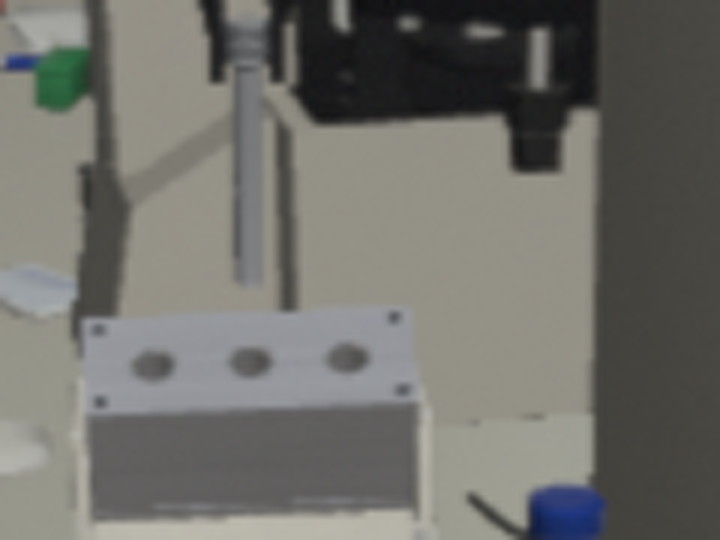

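Rod upright: foot (249,280), lean about 2°. Carry it back to its hole.

Emit:
{"op": "jog_arm", "data": {"deltas": [{"x":-0.034,"y":0.0046,"z":-0.003,"turn":0,"claw":10},{"x":-0.068,"y":0.0092,"z":-0.005,"turn":0,"claw":10},{"x":-0.102,"y":0.0138,"z":-0.005,"turn":0,"claw":10},{"x":-0.136,"y":0.0184,"z":-0.005,"turn":0,"claw":10},{"x":-0.17,"y":0.023,"z":-0.005,"turn":0,"claw":10}], "grip_force": 30}}

```text
clock: 14.45
position: [0.4993, -0.0496, 0.2651]
orientation: [0.744, 0.668, -0.0, -0.0]
force: [1.5, 0.2, -1.2]
width: 0.218
finger_force: 30.0
```

Emit:
{"op": "jog_arm", "data": {"deltas": [{"x":-0.035,"y":0.0046,"z":0,"turn":0,"claw":10},{"x":-0.07,"y":0.0092,"z":0,"turn":0,"claw":10},{"x":-0.105,"y":0.0138,"z":0,"turn":0,"claw":10},{"x":-0.14,"y":0.0184,"z":0,"turn":0,"claw":10},{"x":-0.1715,"y":0.023,"z":0.005,"turn":0,"claw":10}], "grip_force": 30}}

```text
clock: 14.87
position: [0.5038, -0.2233, 0.2608]
orientation: [0.745, 0.667, 0.0, 0.0]
force: [1.1, 0.2, -0.3]
width: 0.215
finger_force: 30.0
```

Emit:
{"op": "jog_arm", "data": {"deltas": [{"x":0,"y":0,"z":0.025,"turn":0,"claw":10},{"x":0,"y":0,"z":0.05,"turn":0,"claw":10},{"x":0,"y":0,"z":0.068,"turn":0,"claw":10},{"x":0,"y":0,"z":0.068,"turn":0,"claw":10}], "grip_force": 30}}

```text
clock: 15.2
position: [0.5019, -0.2202, 0.1885]
orientation: [0.745, 0.668, -0.002, -0.003]
force: [-0.6, 0.9, -1.2]
width: 0.216
finger_force: 30.0
```

```bash
python3 - <<'E'
from h import *
m,sd=avg(4); c=camera("side"); p=m[:3]; print(m,get_state()["force"])
for th in(0,2,5): print(th,foot(p,th),proj(c,foot(p,th)))
print("hole",proj(c,[.503,-.2185,.058]),"hole+8mm",proj(c,[.503,-.2185,.066]),"mid hole",proj(c,[.4824,-.2548,.058]))
b=c["image"][200:290,285:395]
cv2.imwrite("pics/v6.png",cv2.resize(b,None,fx=6.5,fy=6.5,interpolation=cv2.INTER_CUBIC))
E
```

```text
[ 0.50395127 -0.22092799  0.19267383 -6.22828736] [-0.1868317   0.64021705 -0.42036965]
0 [ 0.50395127 -0.22092799  0.06967383] [[335.60285479 247.11088805]]
2 [ 0.50440517 -0.21676472  0.06974693] [[335.40212995 246.30630989]]
5 [ 0.50508482 -0.21053091  0.07013047] [[335.10349035 245.00681954]]
hole [[335.00847803 251.20145819]] hole+8mm [[334.986441   248.12759829]] mid hole [[329.60912366 259.06618602]]
```

View pics/v6.png

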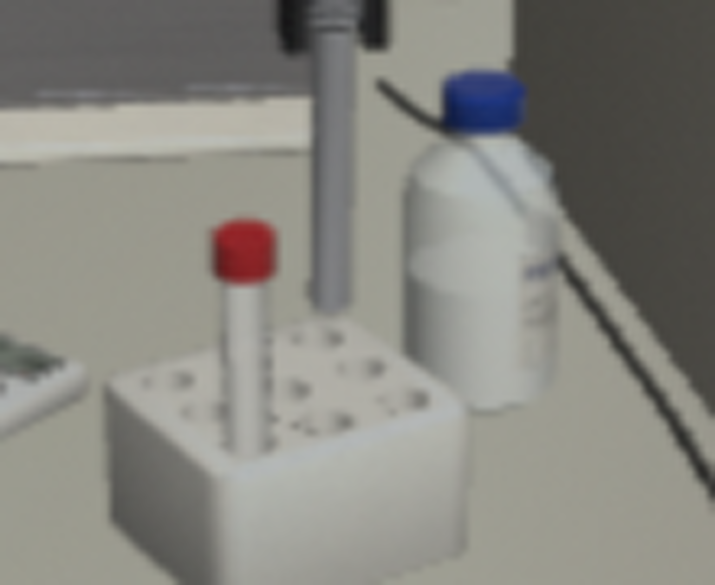

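Foot (331,303) in the crop, its hole about (326,337): shift ~1.5 mm and lower gently.

Emit:
{"op": "jog_arm", "data": {"deltas": [{"x":-0.0018,"y":-0.0012,"z":0,"turn":0,"claw":10},{"x":-0.0018,"y":-0.0012,"z":0.006,"turn":0,"claw":10},{"x":-0.0018,"y":-0.0012,"z":0.012,"turn":0,"claw":10},{"x":-0.0018,"y":-0.0012,"z":0.017,"turn":0,"claw":10},{"x":-0.0018,"y":-0.0012,"z":0.017,"turn":0,"claw":10}], "grip_force": 10}}

```text
clock: 15.87
position: [0.5034, -0.2228, 0.1759]
orientation: [0.744, 0.668, 0.0, 0.001]
force: [0.4, 0.8, 5.1]
width: 0.225
finger_force: 10.0
```

Emit:
{"op": "jog_arm", "data": {"deltas": [{"x":0,"y":0,"z":0.003,"turn":0,"claw":10},{"x":0,"y":0,"z":0.006,"turn":0,"claw":10},{"x":0,"y":0,"z":0.006,"turn":0,"claw":10}]}}

```text
clock: 16.12
position: [0.5039, -0.2232, 0.1709]
orientation: [0.744, 0.668, 0.001, 0.001]
force: [-1.9, -0.1, 11.3]
width: 0.221
finger_force: 10.0
```

```bash
python3 - <<'E'
from h import *
m,sd=avg(3); s=get_state();print(m,s["force"],s["moment"])
c=camera("side"); b=c["image"][200:290,285:395]
cv2.imwrite("pics/v7.png",cv2.resize(b,None,fx=6.5,fy=6.5,interpolation=cv2.INTER_CUBIC))
E
```

```text
[ 0.50379515 -0.22315426  0.17090563 -6.22837463] [-0.67449554  1.35683405 11.53949443] [-0.11895162  0.37045784  0.0671892 ]
```

```bash
python3 - <<'E'
import cv2,numpy as np
a=cv2.cvtColor(cv2.imread("pics/side0.png"),6).astype(int); from workcell import camera
b=cv2.cvtColor(camera("side")["image"],6).astype(int)
for r in range(236,258,1): print(r,a[r,327:344],b[r,327:344])
E
```

```text
236 [114 150 152 136  93 104 118 124 122 126 143 155 156 156 157 156 157] [114 149 153 153 139 101  98 112 122 124 119 126 152 156 156 156 156]
237 [111 150 153 137  93 104 118 123 122 125 143 155 155 156 157 156 156] [110 150 154 152 140 107 100 114 123 124 118 126 152 155 156 156 156]
238 [110 150 152 136  94 105 118 124 123 125 143 154 156 156 157 157 157] [110 150 154 153 140 108 100 114 123 124 117 125 152 156 156 156 156]
239 [110 151 153 136  94 104 118 124 123 126 143 154 156 157 156 156 156] [109 149 154 153 141 108 102 114 124 124 118 125 153 156 156 156 157]
240 [110 149 152 137  94 104 119 123 123 125 143 154 156 157 157 157 157] [109 149 154 153 141 108 102 115 124 125 120 129 153 156 156 156 156]
241 [112 150 153 137  94 106 119 124 124 125 143 155 156 157 157 157 158] [111 149 153 153 141 109 103 116 125 125 120 130 153 156 156 157 157]
242 [133 152 153 136  94 105 120 125 125 126 143 155 156 157 157 157 157] [133 152 154 153 141 110 105 116 125 125 121 131 152 156 155 156 157]
243 [150 154 153 137  94 106 119 125 124 127 143 155 157 156 157 157 157] [150 154 155 153 1
[... 1367 characters left out ...]
4 146 140 140 144 149 155 168 173 172 173 173 171 171] [172 174 172 168 166 155 133 134 138 143 153 168 171 172 172 170 170]
254 [171 174 174 174 171 171 171 171 172 171 174 173 173 173 173 171 170] [171 174 173 174 173 172 169 169 169 170 171 173 172 172 172 170 170]
255 [170 174 175 175 175 175 175 174 174 172 167 170 171 166 157 149 153] [170 174 174 174 174 173 174 174 173 171 167 170 169 166 157 150 152]
256 [170 175 174 174 174 174 175 175 174 167 157 165 168 163 151 134 131] [170 174 173 174 174 174 174 174 173 167 156 165 168 163 151 134 130]
257 [171 174 174 173 173 174 175 175 174 170 163 166 168 164 153 140 145] [171 173 173 172 173 174 174 174 174 169 162 166 169 164 153 140 144]
```

The rod now stands about 1.4 px (3.3 mm) to +x of where it stood originally. Lift, shift, retry.

Emit:
{"op": "jog_arm", "data": {"deltas": [{"x":0,"y":0,"z":-0.01,"turn":0,"claw":10},{"x":0,"y":-0.003,"z":-0.01,"turn":0,"claw":10},{"x":0,"y":-0.003,"z":-0.005,"turn":0,"claw":10},{"x":0,"y":-0.003,"z":0,"turn":0,"claw":10},{"x":0,"y":-0.003,"z":0,"turn":0,"claw":10}]}}

```text
clock: 16.78
position: [0.4999, -0.2222, 0.1691]
orientation: [0.744, 0.668, 0.0, -0.0]
force: [0.3, 0.9, 4.5]
width: 0.214
finger_force: 10.0
```

```bash
python3 - <<'E'
import cv2,numpy as np
from h import *
m,sd=avg(3); s=get_state();print(m,s["force"],s["moment"])
b=cv2.cvtColor(camera("side")["image"],6).astype(int)
for r in range(238,258,2): print(r,b[r,327:344])
E
```

```text
[ 0.49983481 -0.22226357  0.16929767 -6.2212166 ] [-0.88788809  0.59047769  3.5332632 ] [-0.03205452  0.14312206 -0.03796814]
238 [111 150 153 139 101 107 120 125 124 122 135 154 156 155 156 156 157]
240 [109 150 153 139 102 107 121 125 123 122 134 154 156 157 156 157 156]
242 [133 152 152 139 103 108 120 125 124 122 134 154 156 156 156 157 157]
244 [152 154 153 139 103 109 123 125 124 122 135 154 156 156 156 157 157]
246 [153 154 152 140 105 110 123 126 124 121 135 154 156 156 156 157 156]
248 [153 154 153 140 104 110 124 126 124 122 133 151 156 156 156 157 157]
250 [153 157 158 145 107 112 125 127 124 124 143 168 168 164 157 157 157]
252 [166 170 162 133 110 114 125 127 125 123 140 169 172 171 170 168 164]
254 [171 173 174 172 170 169 170 169 169 172 173 173 173 173 172 170 170]
256 [170 174 174 174 173 174 175 174 173 167 157 165 167 163 152 133 131]
```

Emit:
{"op": "jog_arm", "data": {"deltas": [{"x":0,"y":0,"z":0.002,"turn":0,"claw":10},{"x":0,"y":0,"z":0.004,"turn":0,"claw":10},{"x":0,"y":0,"z":0.006,"turn":0,"claw":10},{"x":0,"y":0,"z":0.006,"turn":0,"claw":10}]}}

```text
clock: 17.32
position: [0.501, -0.2228, 0.1648]
orientation: [0.744, 0.668, 0.001, 0.001]
force: [0.1, 1.0, 12.0]
width: 0.223
finger_force: 10.0
```

Emit:
{"op": "jog_arm", "data": {"deltas": [{"x":0,"y":0,"z":-0.012,"turn":0,"claw":10},{"x":0.004,"y":0,"z":-0.012,"turn":0,"claw":10},{"x":0.004,"y":0,"z":-0.006,"turn":0,"claw":10},{"x":0.004,"y":0,"z":0,"turn":0,"claw":10},{"x":0.004,"y":0,"z":0,"turn":0,"claw":10}], "grip_force": 12}}

```text
clock: 17.73
position: [0.5003, -0.2183, 0.1629]
orientation: [0.744, 0.668, -0.0, 0.0]
force: [-1.0, -0.8, 3.8]
width: 0.217
finger_force: 12.0
```

```bash
python3 - <<'E'
import cv2,numpy as np
from h import *
m,sd=avg(3); s=get_state();print(m,s["force"],s["moment"])
a=cv2.cvtColor(cv2.imread("pics/side0.png"),6).astype(int)
b=cv2.cvtColor(camera("side")["image"],6).astype(int)
print(b[195:232:2,333:336].mean(1).astype(int), a[205:232:2,333:336].mean(1).astype(int))
for r in range(238,257,2): print(r,b[r,327:344])
E
```

```text
[ 0.50020773 -0.2183502   0.16312407 -6.22052885] [ 0.98230696 -0.64112303  3.0522029 ] [-0.19556407  0.00982119 -0.06216065]
[150 129 132 133 108  97  92 103 116 117 117 118 117 118 118 118 119 119
 120] [129 128 126 126 128 132 107  99  93 106 118 120 121 120]
238 [109 149 146 121 100 112 122 124 119 127 153 155 156 156 156 155 156]
240 [109 149 146 121 102 113 124 124 118 125 152 156 156 156 156 156 156]
242 [133 151 146 122 102 116 123 125 118 125 153 155 156 156 157 156 157]
244 [153 153 146 122 104 116 124 125 118 126 152 155 156 157 156 156 156]
246 [154 153 142 110 104 117 124 126 122 131 153 157 156 156 156 156 157]
248 [154 153 142 109 105 118 125 125 119 129 150 153 156 157 157 157 157]
250 [152 156 146 112 106 118 126 125 121 135 164 170 167 165 159 157 157]
252 [166 170 162 133 121 123 128 130 128 122 140 169 171 170 170 168 164]
254 [171 173 174 173 173 172 172 171 172 171 173 174 173 174 172 170 169]
256 [170 174 174 174 174 174 174 173 173 167 156 166 167 163 151 133 130]
```

```bash
python3 - <<'E'
import cv2,numpy as np
from h import *
a=cv2.cvtColor(cv2.imread("pics/side0.png"),6).astype(int)
c=camera("side");b=cv2.cvtColor(c["image"],6).astype(int)
for r in range(249,256): print(r,a[r,327:344],b[r,327:344])
for d in([0,0,0],[.002,0,0],[0,.002,0],[0,0,.002]): print(proj(c,np.array([.5,-.219,.058])+d))
# square hole outline
L=np.array([[9,9,0],[-9,9,0],[-9,-9,0],[9,-9,0]])/1e3+[0.031,.028,.058]
print(proj(c,place([.4824,-.2548,.3185],L)))
E
```

```text
249 [153 155 152 133  92 107 122 126 125 129 151 164 161 159 157 156 157] [153 153 141 109 104 118 126 125 121 133 161 164 160 157 156 156 157]
250 [152 157 158 142  96 108 122 126 125 131 154 169 168 165 159 157 157] [152 155 146 112 105 119 126 126 121 135 164 170 168 164 158 157 157]
251 [161 164 159 138 101 108 123 126 125 126 146 169 169 169 166 161 158] [161 162 150 116 107 119 126 125 118 121 146 169 170 169 166 160 158]
252 [166 171 163 132 107 112 124 128 127 125 141 169 171 171 171 169 164] [166 170 162 132 120 123 128 130 127 122 139 168 171 171 170 167 163]
253 [172 175 172 164 146 140 140 144 149 155 168 173 172 173 173 171 171] [172 174 172 167 158 147 148 151 156 156 168 172 172 171 171 170 170]
254 [171 174 174 174 171 171 171 171 172 171 174 173 173 173 173 171 170] [171 174 173 174 173 171 171 171 171 172 173 173 173 173 171 171 169]
255 [170 174 175 175 175 175 175 174 174 172 167 170 171 166 157 149 153] [170 174 173 174 173 174 174 174 173 171 167 170 171 165 158 149 153]
[[333.8025126  251.42413651]]
[[334.63763629 251.3372691 ]]
[[333.61868352 251.05460981]]
[[333.79606594 250.65695214]]
[[336.35759739 248.87488331]
 [329.7809199  250.63484654]
 [333.69245726 253.57116947]
 [340.32849782 251.76548425]]
```

Emit:
{"op": "jog_arm", "data": {"deltas": [{"x":0,"y":0,"z":-0.005,"turn":0,"claw":10},{"x":-0.002,"y":0.001,"z":-0.005,"turn":0,"claw":10},{"x":-0.002,"y":0.001,"z":-0.002,"turn":0,"claw":10},{"x":-0.002,"y":0.001,"z":0,"turn":0,"claw":10},{"x":-0.002,"y":0.001,"z":0.002,"turn":0,"claw":10}], "grip_force": 12}}

```text
clock: 18.4
position: [0.5008, -0.2203, 0.1612]
orientation: [0.744, 0.668, -0.0, -0.0]
force: [-1.1, 0.1, -1.1]
width: 0.221
finger_force: 12.0
```

Emit:
{"op": "jog_arm", "data": {"deltas": [{"x":0,"y":0,"z":0.002,"turn":0,"claw":10},{"x":0,"y":0,"z":0.002,"turn":0,"claw":10}], "grip_force": 12}}

```text
clock: 18.57
position: [0.5007, -0.2203, 0.1591]
orientation: [0.744, 0.668, -0.0, -0.0]
force: [0.2, 0.7, -1.3]
width: 0.218
finger_force: 12.0
```

```bash
python3 - <<'E'
import cv2,numpy as np
from h import *
m,sd=avg(3); s=get_state();print(m,s["force"],s["moment"])
c=camera("side");b=cv2.cvtColor(c["image"],6).astype(int)
print(b[195:232:2,333:336].mean(1).astype(int))
for r in range(246,256): print(r,b[r,327:344])
E
```

```text
[ 0.50093915 -0.22039908  0.15961401 -6.22554115] [-0.14107903  0.08959258 -1.11066307] [-0.0891549   0.05324954  0.01864615]
[150 128 126 132 133  96  95  96 120 109 114 114 114 115 116 116 117 117
 118]
246 [152 154 153 139 103 108 122 126 124 122 134 153 156 156 156 156 157]
247 [153 154 153 139 103 109 123 125 123 122 135 153 156 156 157 156 156]
248 [153 154 153 138 103 109 122 125 122 121 133 151 156 156 156 157 157]
249 [152 154 151 135 103 110 123 125 122 122 140 162 160 158 156 157 157]
250 [152 156 157 144 105 110 123 125 123 124 143 167 168 164 159 157 157]
251 [161 164 159 137 104 111 123 126 123 124 142 167 170 169 166 161 158]
252 [165 170 163 132 108 115 125 129 125 120 134 168 170 170 169 168 164]
253 [172 173 171 163 146 141 141 144 148 152 167 172 172 172 172 170 170]
254 [171 173 173 173 171 170 170 170 170 171 173 174 173 173 172 170 169]
255 [170 174 174 174 174 174 175 174 174 171 167 170 170 166 158 149 152]
```

The contact force is gone: the foot is in the hole. Lower on.

Emit:
{"op": "jog_arm", "data": {"deltas": [{"x":0,"y":0,"z":0.005,"turn":0,"claw":10},{"x":0,"y":0,"z":0.011,"turn":0,"claw":10},{"x":0,"y":0,"z":0.018,"turn":0,"claw":10},{"x":0,"y":0,"z":0.018,"turn":0,"claw":10}], "grip_force": 12}}

```text
clock: 19.1
position: [0.5002, -0.22, 0.14]
orientation: [0.744, 0.668, -0.001, -0.001]
force: [0.7, 0.8, -1.1]
width: 0.222
finger_force: 12.0
```

Emit:
{"op": "jog_arm", "data": {"deltas": [{"x":0,"y":0,"z":0.005,"turn":0,"claw":10},{"x":0,"y":0,"z":0.01,"turn":0,"claw":10},{"x":0,"y":0,"z":0.013,"turn":0,"claw":10},{"x":0,"y":0,"z":0.013,"turn":0,"claw":10}], "grip_force": 10}}

```text
clock: 19.43
position: [0.5011, -0.2205, 0.1285]
orientation: [0.744, 0.668, -0.0, -0.0]
force: [-0.7, 0.9, -0.8]
width: 0.224
finger_force: 10.0
```

```bash
python3 - <<'E'
import cv2,numpy as np
from h import *
m,sd=avg(3); s=get_state();print(m,s["force"],s["moment"])
c=camera("side");b=cv2.cvtColor(c["image"],6).astype(int)
print(b[205:232:2,333:336].mean(1).astype(int))
E
```

```text
[ 0.50103219 -0.2204613   0.12873855 -6.22960538] [-0.4259127  -0.26814329 -1.50817857] [-0.02132869  0.07820636 -0.04539245]
[122 128 126 126 121 134 115 105 102  93  87 112 113 114]
```

Emit:
{"op": "jog_arm", "data": {"deltas": [{"x":0,"y":0,"z":0.002,"turn":0,"claw":10},{"x":0,"y":0,"z":0.004,"turn":0,"claw":10},{"x":0,"y":0,"z":0.004,"turn":0,"claw":10}], "grip_force": 6}}

```text
clock: 19.88
position: [0.5019, -0.2208, 0.1256]
orientation: [0.744, 0.668, 0.001, 0.001]
force: [-0.5, 0.6, 6.3]
width: 0.226
finger_force: 6.0
```

Emit:
{"op": "jog_arm", "data": {"deltas": [{"x":0,"y":0,"z":0,"turn":0,"claw":60},{"x":0,"y":0,"z":0,"turn":0,"claw":60},{"x":0,"y":0,"z":0,"turn":0,"claw":60}]}}

```text
clock: 20.13
position: [0.501, -0.2204, 0.1247]
orientation: [0.744, 0.668, 0.0, -0.0]
force: [0.4, 0.0, 0.4]
width: 0.375
finger_force: 0.0
```

Emit:
{"op": "jog_arm", "data": {"deltas": [{"x":0,"y":0,"z":-0.03,"turn":0,"claw":60},{"x":0,"y":0,"z":-0.065,"turn":0,"claw":60},{"x":0,"y":0,"z":-0.1,"turn":0,"claw":60},{"x":0,"y":0,"z":-0.1,"turn":0,"claw":60}]}}

```text
clock: 20.47
position: [0.5033, -0.2219, 0.231]
orientation: [0.745, 0.667, 0.003, 0.003]
force: [0.5, -0.2, 0.4]
width: 0.583
finger_force: 0.0
```

```bash
python3 - <<'E'
import cv2,numpy as np
from h import *
m,sd=avg(3); s=get_state();print(m,s["force"])
a=cv2.imread("pics/side0.png"); c=camera("side");b=c["image"]
d=cv2.absdiff(a,b).max(2)[205:300,290:400]>30; ys,xs=np.nonzero(d); print(len(ys),(xs.min()+290,xs.max()+290,ys.min()+205,ys.max()+205) if len(ys) else 0)
a=cv2.cvtColor(a,6).astype(int);b=cv2.cvtColor(b,6).astype(int)
for r in (212,214,216,220,230,245): print(r,a[r,326:344],b[r,326:344])
t=C=None
t=tcp=None
tu=np.array([.4602,-.2910]); print("tube fit", tu)
plan([(.4607,-.2912,m[2],m[3])],m)
E
```

```text
[ 0.50177005 -0.22069727  0.22627695 -6.22087373] [-0.68773972 -0.02905337 -0.41024101]
2 (np.int64(329), np.int64(335), np.int64(215), np.int64(224))
212 [ 97  97  97  95  96  97  98  95 118 166 166 153 153 154 154 154 138  99] [ 96  96  96  97  97  98  95  99 121 165 165 153 154 154 154 154 138 100]
214 [107 107 109 116 126 130 130 130 131 133 134 132 136 153 155 155 151 131] [106 106 105 110 125 130 130 131 131 132 135 143 152 154 154 155 151 130]
216 [176 176 161 118  92 106 121 126 128 124 120 118 129 153 155 156 155 155] [176 174 154  88  93 107 116 123 124 124 118 120 150 155 155 155 154 154]
220 [182 180 163 111  81  95 109 117 119 114 101  99 123 152 155 155 155 156] [181 179 161  96  78  89 100 104 101  99  98 101 130 152 155 154 155 156]
230 [153 153 154 152 134  94 104 118 124 123 126 143 154 155 156 156 157 156] [152 153 152 142 111  95 109 120 124 122 127 152 154 155 155 156 156 156]
245 [144 153 154 153 137  94 106 120 125 124 126 144 155 157 157 157 157 157] [143 153 155 152 137  98 110 122 126 124 124 142 155 156 155 156 157 156]
tube fit [ 0.4602 -0.291 ]
[[-0.0248, -0.0111, 0.0, 0.0], [-0.0497, -0.0221, 0.0, 0.0], [-0.0745, -0.0332, 0.0, 0.0]]
end [ 0.4607     -0.2912      0.22627695 -6.22087373] 3
```

Rod stands as at the start (image difference almost none). Now the tube.

Emit:
{"op": "jog_arm", "data": {"deltas": [{"x":-0.038,"y":-0.0174,"z":0,"turn":0,"claw":60},{"x":-0.0755,"y":-0.0348,"z":0,"turn":0,"claw":60},{"x":-0.0755,"y":-0.0348,"z":0.033,"turn":0,"claw":60},{"x":-0.0755,"y":-0.0348,"z":0.063,"turn":0,"claw":60},{"x":-0.0755,"y":-0.0348,"z":0.093,"turn":0,"claw":60}], "grip_force": 8}}

```text
clock: 21.08
position: [0.4572, -0.292, 0.1297]
orientation: [0.745, 0.667, -0.0, -0.0]
force: [1.7, 0.7, 0.4]
width: 0.602
finger_force: 0.0
```

Emit:
{"op": "jog_arm", "data": {"deltas": [{"x":0,"y":0,"z":0,"turn":0,"claw":60},{"x":0,"y":0,"z":0,"turn":0,"claw":10},{"x":0,"y":0,"z":0,"turn":0,"claw":10},{"x":0,"y":0,"z":0,"turn":0,"claw":10},{"x":0,"y":0,"z":0,"turn":0,"claw":10}], "grip_force": 8}}

```text
clock: 21.5
position: [0.4591, -0.2921, 0.1333]
orientation: [0.744, 0.668, 0.001, 0.001]
force: [-0.9, 0.4, 0.0]
width: 0.378
finger_force: 0.0
```

```bash
python3 - <<'E'
from h import *
m,sd=avg(3); s=get_state();print(m,s["force"],s["width"]*87,s["finger_force"])
E
```

```text
[ 0.45886553 -0.29186372  0.13285639 -6.20961795] [-0.23081453  0.19657748 -0.54598229] 21.35245066188501 0.0447058637473674
```

Emit:
{"op": "jog_arm", "data": {"deltas": [{"x":0,"y":0,"z":0,"turn":0,"claw":10},{"x":0,"y":0,"z":0,"turn":0,"claw":10},{"x":0,"y":0,"z":0,"turn":0,"claw":10}], "grip_force": 8}}

```text
clock: 21.9
position: [0.4588, -0.292, 0.1325]
orientation: [0.744, 0.668, 0.0, 0.001]
force: [0.5, 0.2, 5.8]
width: 0.243
finger_force: 8.0
```

Emit:
{"op": "jog_arm", "data": {"deltas": [{"x":0,"y":0,"z":-0.01,"turn":0,"claw":10},{"x":0,"y":0,"z":-0.02,"turn":0,"claw":10},{"x":0,"y":0,"z":-0.025,"turn":0,"claw":10},{"x":-0.005,"y":0,"z":-0.025,"turn":0,"claw":10},{"x":-0.01,"y":0,"z":-0.0245,"turn":0,"claw":10}], "grip_force": 8}}

```text
clock: 22.32
position: [0.4575, -0.3018, 0.1568]
orientation: [0.744, 0.668, 0.001, 0.0]
force: [-0.4, -0.2, 0.7]
width: 0.239
finger_force: 8.0
```

Emit:
{"op": "jog_arm", "data": {"deltas": [{"x":-0.004,"y":0,"z":0,"turn":0,"claw":10},{"x":-0.01,"y":0,"z":-0.0013,"turn":0,"claw":10},{"x":-0.015,"y":0,"z":-0.002,"turn":0,"claw":10},{"x":-0.02,"y":0,"z":-0.002,"turn":0,"claw":10},{"x":-0.0255,"y":0,"z":-0.0018,"turn":0,"claw":10}], "grip_force": 6}}

```text
clock: 22.73
position: [0.4542, -0.3276, 0.158]
orientation: [0.745, 0.668, -0.0, -0.0]
force: [-0.1, 0.4, -0.4]
width: 0.239
finger_force: 6.0
```

Emit:
{"op": "jog_arm", "data": {"deltas": [{"x":-0.001,"y":0,"z":0,"turn":0,"claw":10},{"x":-0.006,"y":0,"z":-0.015,"turn":0,"claw":10},{"x":-0.01,"y":0,"z":-0.035,"turn":0,"claw":10},{"x":-0.01,"y":0,"z":-0.06,"turn":0,"claw":10},{"x":-0.01,"y":0,"z":-0.06,"turn":0,"claw":10}], "grip_force": 20}}

```text
clock: 23.15
position: [0.4545, -0.3388, 0.2223]
orientation: [0.745, 0.667, 0.001, 0.003]
force: [0.6, -0.0, 0.6]
width: 0.236
finger_force: 20.0
```

```bash
python3 - <<'E'
from h import *
m,sd=avg(4); s=get_state();print(m,s["force"],s["width"]*87,s["finger_force"])
a=cv2.imread("pics/side0.png"); c=camera("side"); b=c["image"]
for th in(0,10,15,20,25): print(th,proj(c,foot(m[:3],th,.108)).round(1),proj(c,foot(m[:3],th,-.007)).round(1))
d=cv2.absdiff(a,b).max(2); 
for r in range(195,262,3): x=np.nonzero(d[r,300:350]>14)[0]+300; print(r,(x.min(),x.max(),len(x)) if len(x) else None)
E
```

```text
[ 0.45360729 -0.33717876  0.21852001 -6.22320163] [-0.0887959   0.7220789  -0.31440729] 20.363482953900643 20.000164294615388
0 [[323.9 257. ]] [[322.9 204.2]]
10 [[323.1 252.3]] [[323.  204.4]]
15 [[322.7 249.4]] [[323.  204.6]]
20 [[322.3 246.4]] [[323.  204.8]]
25 [[321.9 243.1]] [[323.1 205. ]]
195 (np.int64(309), np.int64(336), 20)
198 (np.int64(310), np.int64(336), 17)
201 (np.int64(311), np.int64(335), 15)
204 (np.int64(312), np.int64(334), 23)
207 (np.int64(313), np.int64(333), 21)
210 (np.int64(313), np.int64(333), 21)
213 (np.int64(313), np.int64(333), 21)
216 (np.int64(313), np.int64(333), 21)
219 (np.int64(313), np.int64(326), 14)
222 (np.int64(318), np.int64(327), 10)
225 (np.int64(319), np.int64(327), 5)
228 (np.int64(319), np.int64(327), 7)
231 (np.int64(319), np.int64(326), 6)
234 (np.int64(319), np.int64(327), 9)
237 (np.int64(317), np.int64(327), 11)
240 (np.int64(317), np.int64(327), 11)
243 (np.int64(319), np.int64(325), 7)
246 (np.int64(320), np.int64(324), 5)
249 (np.int64(319), np.int64(323), 4)
252 (np.int64(319), np.int64(326), 4)
255 (np.int64(319), np.int64(326), 5)
258 (np.int64(319), np.int64(326), 4)
261 (np.int64(319), np.int64(326), 4)
```

```bash
cat >> h.py <<'E'
M["mid2"]=M["mid"]-.0015*YV
E
python3 - <<'E'
from h import *
t=tcpfor(M["mid2"]+.03*A,19,.108); print(t)
m,_=avg(2)
plan([(.452,-.30,.28,m[3]),(.46,-.1,.28,m[3]),(*(t+[0,-.03,.02]),m[3]),(*t,m[3])],m,step=.037)
E
```

```text
[0.48915452 0.07207155 0.22979601]
[[0.0181, -0.0025, -0.0314, 0.0], [0.0363, -0.005, -0.0628, 0.0], [0.0696, -0.0073, -0.0628, 0.0], [0.1028, -0.0096, -0.0628, 0.0], [0.1361, -0.0118, -0.0628, 0.0]]
[[0.0333, -0.0023, 0.0, 0.0], [0.0666, -0.0046, 0.0, 0.0], [0.0998, -0.0069, 0.0, 0.0], [0.1287, -0.0041, 0.006, 0.0], [0.1576, -0.0014, 0.0121, 0.0]]
[[0.0289, 0.0027, 0.006, 0.0], [0.0578, 0.0054, 0.0121, 0.0], [0.0866, 0.0082, 0.0181, 0.0], [0.1165, 0.0049, 0.0381, 0.0]]
end [ 0.48915452  0.07207155  0.22979601 -6.21533805] 14
```

Emit:
{"op": "jog_arm", "data": {"deltas": [{"x":0.018,"y":-0.0025,"z":-0.0314,"turn":0,"claw":10},{"x":0.0363,"y":-0.005,"z":-0.0628,"turn":0,"claw":10},{"x":0.0696,"y":-0.0073,"z":-0.0628,"turn":0,"claw":10},{"x":0.1028,"y":-0.0096,"z":-0.0628,"turn":0,"claw":10},{"x":0.1361,"y":-0.0118,"z":-0.0628,"turn":0,"claw":10}], "grip_force": 20}}

```text
clock: 23.92
position: [0.4561, -0.1992, 0.2809]
orientation: [0.745, 0.667, 0.0, 0.0]
force: [1.4, 0.9, -0.3]
width: 0.236
finger_force: 20.0
```

Emit:
{"op": "jog_arm", "data": {"deltas": [{"x":0.0333,"y":-0.0023,"z":0,"turn":0,"claw":10},{"x":0.0666,"y":-0.0046,"z":0,"turn":0,"claw":10},{"x":0.0998,"y":-0.0069,"z":0,"turn":0,"claw":10},{"x":0.1287,"y":-0.0041,"z":0.006,"turn":0,"claw":10},{"x":0.1576,"y":-0.0014,"z":0.0121,"turn":0,"claw":10}], "grip_force": 20}}

```text
clock: 24.33
position: [0.4719, -0.0418, 0.2687]
orientation: [0.744, 0.668, 0.0, -0.0]
force: [-0.7, -1.3, 0.0]
width: 0.236
finger_force: 20.0
```

Emit:
{"op": "jog_arm", "data": {"deltas": [{"x":0.0289,"y":0.0027,"z":0.006,"turn":0,"claw":10},{"x":0.0578,"y":0.0054,"z":0.0121,"turn":0,"claw":10},{"x":0.0866,"y":0.0082,"z":0.0181,"turn":0,"claw":10},{"x":0.1165,"y":0.0049,"z":0.0381,"turn":0,"claw":10},{"x":0.1165,"y":0.0049,"z":0.0381,"turn":0,"claw":10}], "grip_force": 20}}

```text
clock: 24.75
position: [0.4876, 0.0778, 0.227]
orientation: [0.742, 0.67, -0.002, -0.002]
force: [-1.4, -0.1, -0.0]
width: 0.231
finger_force: 20.0
```

```bash
python3 - <<'E'
from h import *
m,sd=avg(4); s=get_state();print(m,s["force"],s["width"]*87)
a=cv2.imread("pics/side0.png"); c=camera("side"); b=c["image"]
for th in(10,15,20,25): print(th,proj(c,foot(m[:3],th,.108)).round(1),proj(c,foot(m[:3],th,.05)).round(1))
print(proj(c,M["mid"]),proj(c,M["mid2"]+.03*A))
d=cv2.absdiff(a,b).max(2)
for r in range(150,196): print(r,d[r,296:320])
E
```

```text
[ 0.48898175  0.07226042  0.22973645 -6.12790212] [ 0.00821841 -0.88891699 -0.39970387] 20.36704222241422
10 [[307.5 185.9]] [[307.  167.6]]
15 [[307.3 184.2]] [[306.9 166.8]]
20 [[307.1 182.4]] [[306.8 166. ]]
25 [[306.9 180.3]] [[306.7 165. ]]
[[306.68623644 189.63050004]] [[307.18944323 182.7470878 ]]
150 [  1   0   1  12  52  91  90  87  87  84  87  89  98 103  91  60  79  99
  53   5   1   1   2   1]
151 [  1   1   1   3  23  80  89  87  95  92  94 102 110 110  93  48  52  80
  52   5   1   1   1   1]
152 [  1   1   0   2  19  78  93  89 101 112 114 114 114 111  93  44  40  64
  50   5   1   0   1   1]
153 [  1   1   1   1  19  77  93  93 104 119 117 116 115 113  93  49  36  63
  53   5   1   1   1   0]
154 [  0   1   1   1  20  84 104  91  81 108 114 115 112 107  89  46  39  62
  51   5   0   1   1   1]
155 [  1   0   1   2  22  93 104  59  29  74  80  81  75  67  60  29  38  63
  53   4   0   1   1   1]
156 [  1   0   1   3  23  94 106  56  19  37  29  27  34  47  60  35  38  64
  51   6   0   1   1   1]
157 [  2   1   0   2  21  95 105  56  20  44  33  30  34  49  57  19  36 
[... 2005 characters left out ...]
  1  1  1  6 20 20  8  1  1  1  1  1  2  1  0  1  1]
184 [1 1 1 0 1 0 1 1 0 1 1 3 3 2 1 1 1 0 0 0 1 1 1 0]
185 [1 1 1 1 0 1 0 0 1 1 1 1 1 1 1 1 1 1 1 1 0 0 1 1]
186 [1 1 1 1 0 0 1 1 1 1 0 1 0 1 0 1 0 1 0 1 0 0 0 1]
187 [1 1 1 0 1 1 0 1 1 1 0 1 0 1 1 1 0 1 1 1 1 1 1 1]
188 [1 0 1 1 1 1 1 1 1 1 0 1 0 1 1 0 1 1 1 0 1 1 2 0]
189 [1 0 1 1 1 1 1 1 1 1 1 1 1 1 1 1 0 1 1 1 1 1 1 1]
190 [1 1 0 1 1 0 1 1 0 1 2 0 0 1 1 0 0 1 1 1 0 2 1 1]
191 [1 1 1 0 0 1 0 0 0 0 0 0 0 0 0 1 1 1 1 1 1 1 1 0]
192 [1 1 1 1 1 1 0 1 1 1 0 1 1 0 1 2 1 1 1 1 0 1 1 1]
193 [1 0 1 1 1 1 1 1 0 1 1 2 1 1 1 1 1 1 1 1 1 1 1 1]
194 [1 1 0 0 1 0 0 1 0 1 1 1 1 0 0 0 1 1 0 2 0 0 1 0]
195 [1 0 0 0 0 1 1 1 1 1 1 0 1 0 1 1 0 1 1 1 0 1 1 1]
```

Tube seen in the difference image: columns ~304.5–310.5, tip row ~183.5, lean ≈19°. Insert.

Emit:
{"op": "jog_arm", "data": {"deltas": [{"x":0.007,"y":-0.0008,"z":0.0121,"turn":0,"claw":10},{"x":0.013,"y":-0.0008,"z":0.0225,"turn":0,"claw":10},{"x":0.016,"y":-0.0008,"z":0.0277,"turn":0,"claw":10},{"x":0.019,"y":-0.0008,"z":0.033,"turn":0,"claw":10},{"x":0.019,"y":-0.0008,"z":0.033,"turn":0,"claw":10}], "grip_force": 10}}

```text
clock: 25.42
position: [0.4915, 0.0902, 0.1981]
orientation: [0.745, 0.667, 0.0, 0.0]
force: [-0.5, -1.4, 5.1]
width: 0.23
finger_force: 10.0
```

Emit:
{"op": "jog_arm", "data": {"deltas": [{"x":0.0015,"y":0,"z":0.0026,"turn":0,"claw":10},{"x":0.003,"y":0,"z":0.0051,"turn":0,"claw":10},{"x":0.003,"y":0,"z":0.0051,"turn":0,"claw":10}], "grip_force": 10}}

```text
clock: 25.67
position: [0.4924, 0.0928, 0.194]
orientation: [0.745, 0.667, 0.001, 0.001]
force: [-1.7, -3.2, 11.6]
width: 0.23
finger_force: 10.3
```

```bash
python3 - <<'E'
from h import *
m,sd=avg(3); s=get_state(); print(m,s["force"],s["moment"]); d=m[:3]-[0,0,.003]-M["mid"]; print("P u,z",d@O,d[2],"row",d@YV)
E
```

```text
[ 0.49236735  0.09269845  0.19405776 -6.30719729] [-0.87854315 -3.86044388 11.27099349] [-0.8539369   0.26559864  0.07603337]
P u,z 0.029307761032977893 0.09235776360661828 row -0.0024582898087297323
```

```bash
python3 - <<'E'
from h import *
m,sd=avg(2); c=camera("side"); b=c["image"].astype(int)
for th in (19,25):
  for L in(.108,.05,.03,.02,.008,-.007): print(th,L,proj(c,foot(m[:3],th,L)).round(1))
red=(b[...,2]-b[...,1]>50)
ys,xs=np.nonzero(red[130:200,290:330]); print("red rows",ys.min()+130,ys.max()+130,xs.min()+290,xs.max()+290)
for r in range(ys.min()+130,ys.max()+131): x=np.nonzero(red[r,290:330])[0]+290; print(r,x.min() if len(x) else 0,x.max() if len(x) else 0)
a=cv2.imread("pics/side0.png"); d=cv2.absdiff(a,c["image"]).max(2)
for r in range(170,198): print(r,d[r,296:320])
E
```

```text
19 0.108 [[307.5 192.1]]
19 0.05 [[307.3 176.2]]
19 0.03 [[307.2 170.5]]
19 0.02 [[307.1 167.6]]
19 0.008 [[307.1 164.1]]
19 -0.007 [[307.  159.6]]
25 0.108 [[307.3 189.6]]
25 0.05 [[307.2 175.1]]
25 0.03 [[307.1 169.8]]
25 0.02 [[307.1 167.1]]
25 0.008 [[307.1 163.9]]
25 -0.007 [[307.  159.8]]
red rows 155 162 304 310
155 306 308
156 304 310
157 304 310
158 304 310
159 304 310
160 305 310
161 305 310
162 306 309
170 [ 1  1  1  1  0  3  7  8 19 32  6 17 15  8 16  3  0  1  1  0  0  1  1  1]
171 [ 1  0  1  0  1  0  1  3 13 33  5 13 10 12 18  4  1  0  1  1  1  1  1  1]
172 [ 0  0  1  0  1  1  1  1  9 25 12  6  5 16 20  4  1  0  1  1  1  1  2  1]
173 [ 0  1  0  1  0  1  1  1  8 23 13  5  6 16 17  3  1  1  0  1  1  1  1  1]
174 [ 2  1  1  1  1  2  1  0  8 24 14  5  7 16 18  3  0  1  1  2  0  1  1  0]
175 [ 1  1  1  1  1  1  1  1  8 24 13  5  5 13 16  2  1  1  1  1  1  0  1  1]
176 [ 0  1  1  1  1  1  1  1  8 23 14  4  5 14 17  3  0  1  0  1  1  0  1  1]
177 [ 1  1  1  1  1  1  1  1  8 26 14  5  6 15 16  3  1  1  1  1  1  1  1  1]
178 [ 0  1  0  1  0  1  1  0  8 22 14  5  5 15 16  2  1  0 
[... 632 characters left out ...]
  0  0  1]
187 [ 1  0  1  0  1  1  0  2  5 15 11 12 11 10 11  2  0  1  1  1  1  1  1  1]
188 [ 1  1  1  0  1  0  1  1  1  1 15 33 26  1  5  1  1  1  0  1  1  1  1  0]
189 [ 1  0  1  1  1  1  0  1  1  1  6 21 24  7  0  1  1  1  1  1  0  0  1  0]
190 [ 0  1  0  1  1  1  1  1  0  1  2  8 10  4  0  1  1  1  1  0  1  1  1  1]
191 [1 0 1 0 1 2 0 0 1 1 1 1 3 1 1 0 1 0 0 1 1 1 1 1]
192 [1 1 0 1 0 1 1 1 1 1 1 0 1 0 1 1 0 1 1 1 1 1 1 0]
193 [1 2 0 0 1 1 1 1 0 0 1 2 2 1 2 1 1 1 1 2 1 1 1 0]
194 [0 0 1 1 1 1 1 1 1 1 0 0 1 0 0 0 1 1 0 1 0 1 0 1]
195 [1 0 1 0 1 1 1 2 1 1 1 0 1 1 1 1 1 1 1 0 1 0 1 1]
196 [1 1 0 1 1 1 1 0 0 1 1 1 0 1 1 1 1 1 1 1 2 1 1 1]
197 [0 1 0 1 0 2 1 1 1 1 1 1 1 1 0 0 0 0 0 1 1 1 1 1]
```

Tip sits at column ~307.6 while the mouth is at ~306.4: 3 mm too far in x, on the rim. Back off, shift, retry.

Emit:
{"op": "jog_arm", "data": {"deltas": [{"x":-0.008,"y":0,"z":-0.0139,"turn":0,"claw":10},{"x":-0.008,"y":-0.003,"z":-0.0139,"turn":0,"claw":10},{"x":-0.005,"y":-0.003,"z":-0.0087,"turn":0,"claw":10},{"x":-0.002,"y":-0.003,"z":-0.0035,"turn":0,"claw":10},{"x":-0.002,"y":-0.003,"z":-0.0035,"turn":0,"claw":10}], "grip_force": 12}}

```text
clock: 26.38
position: [0.487, 0.093, 0.1941]
orientation: [0.744, 0.668, -0.001, -0.001]
force: [-0.4, 0.0, -0.7]
width: 0.228
finger_force: 12.2
```

Emit:
{"op": "jog_arm", "data": {"deltas": [{"x":0.001,"y":0,"z":0.0017,"turn":0,"claw":10},{"x":0.002,"y":0,"z":0.0035,"turn":0,"claw":10},{"x":0.002,"y":0,"z":0.0035,"turn":0,"claw":10}], "grip_force": 12}}

```text
clock: 26.63
position: [0.4882, 0.0943, 0.1922]
orientation: [0.744, 0.668, -0.0, -0.0]
force: [-0.3, -0.3, -1.0]
width: 0.232
finger_force: 12.2
```

```bash
python3 - <<'E'
from h import *
m,sd=avg(3); s=get_state(); print(m,s["force"],s["moment"]); d=m[:3]-[0,0,.003]-M["mid"]; print("P u,z",d@O,d[2],"row",d@YV)
c=camera("side");a=cv2.imread("pics/side0.png"); d=cv2.absdiff(a,c["image"]).max(2)
for r in range(180,195): print(r,d[r,298:318])
g=cv2.cvtColor(a,6).astype(int)
for r in range(184,197): print(r,g[r,298:318])
E
```

```text
[ 0.48810768  0.09412298  0.19238645 -6.21736677] [-0.4547642   0.1676698  -1.12644858] [-0.05337578 -0.00211873 -0.02339311]
P u,z 0.02835329659240266 0.09068645240745755 row 0.0019306749210036697
180 [ 1  1  0  1  1  8 20  8  5 11 14  3  1  1  1  1  1  1  1  0]
181 [ 1  1  1  1  1  7 18  8  5 10 15  4  0  1  0  1  1  1  1  1]
182 [ 1  1  1  1  4 16 27 19 15 22 35 29  2  1  0  1  1  0  1  1]
183 [ 1  1  1  1  5 18 28 19 14 22 37 33  3  0  2  1  1  1  1  1]
184 [ 1  1  0  1  6 21 28 18 15 21 35 30  3  0  1  0  1  1  1  2]
185 [ 1  1  0  1  6 22 29 20 14 21 23  9  1  0  1  0  0  0  0  2]
186 [ 0  1  1  1  6 21 26 10  7 12 19  6  1  1  1  1  1  1  1  0]
187 [ 1  1  1  1  1 10 18  8 13  7  8  5  1  1  0  1  1  1  1  1]
188 [ 1  0  1  0  1  3  4 33 45 32  5  7  1  0  0  1  0  1  1  1]
189 [ 1  0  1  1  0  1  4 24 35 23  6  2  0  1  1  1  1  0  1  0]
190 [ 1  1  0  2  1  1  2  7 15 13  2  1  1  0  1  0  1  0  0  1]
191 [2 1 0 0 1 1 1 1 2 2 1 1 1 1 0 1 1 1 1 1]
192 [0 1 1 1 0 1 0 1 1 0 1 1 0 1 1 0 0 1 0 1]
193 [1 1 1 1 0 1 1 1 1 2 1 1 1 1 1 0 1 1 1 0]
194 [1 0 1 1 0 1 1 2 1 0 1 0 2 0 1 0 0
[... 438 characters left out ...]
153]
189 [151 151 151 150 146 127 100  94  92  87  84 101 134 150 152 151 150 151
 151 150]
190 [149 149 149 147 139 116  96  95  92  87  81  90 122 145 147 148 148 148
 148 149]
191 [148 148 149 149 145 132 103  97  95  90  89 107 139 149 150 150 151 150
 151 151]
192 [149 149 149 149 149 145 128 113 102 106 120 135 148 152 151 152 151 152
 151 152]
193 [150 151 151 151 151 151 148 146 145 145 147 149 151 152 153 152 152 151
 153 152]
194 [152 152 153 152 152 153 152 151 152 152 152 152 153 152 152 153 152 152
 152 152]
195 [150 150 150 151 150 150 150 150 151 151 151 151 151 151 151 151 151 151
 150 151]
196 [150 150 150 150 150 150 150 150 150 150 151 151 151 151 151 150 149 148
 148 148]
```

Emit:
{"op": "jog_arm", "data": {"deltas": [{"x":0,"y":0.0012,"z":0,"turn":0,"claw":10},{"x":0.002,"y":0.0012,"z":0.0035,"turn":0,"claw":10},{"x":0.003,"y":0.0012,"z":0.0055,"turn":0,"claw":10},{"x":0.003,"y":0.0012,"z":0.0055,"turn":0,"claw":10}], "grip_force": 8}}

```text
clock: 27.17
position: [0.4894, 0.0971, 0.1865]
orientation: [0.744, 0.668, -0.0, -0.0]
force: [-1.3, 0.6, 0.0]
width: 0.233
finger_force: 8.2
```

```bash
python3 - <<'E'
from h import *
m,sd=avg(3); s=get_state(); print(m,s["force"],s["moment"]); d=m[:3]-[0,0,.003]-M["mid"]; print("P u,z",d@O,d[2],"row",d@YV)
c=camera("side");a=cv2.imread("pics/side0.png"); d=cv2.absdiff(a,c["image"]).max(2)
for r in range(180,195): print(r,d[r,298:318])
E
```

```text
[ 0.48956769  0.0969195   0.18690759 -6.2167823 ] [ 0.19534265  0.06083763 -0.11709353] [-0.1144488   0.02379801  0.04651242]
P u,z 0.025415005790932317 0.0852075918457502 row 0.000782366275088276
180 [ 1  0  1  1  1  8 21 11  5  7 21 26  3  1  1  1  0  1  1  0]
181 [ 1  1  2  2  1  8 22 12  5  7 25 35  3  0  0  0  1  1  0  1]
182 [ 0  1  1  0  1  9 28 23 14 18 30 31  3  0  0  0  1  0  1  1]
183 [ 1  1  1  1  2 10 30 24 16 18 30 30  3  1  1  1  1  1  2  0]
184 [ 1  1  1  0  1 10 30 22 15 17 30 30  3  1  1  0  1  1  2  2]
185 [ 1  1  0  2  1 10 31 25 15 17 29 29  2  0  1  1  1  1  1  1]
186 [ 0  0  1  1  1 10 30 23 13 15 28 30  4  1  1  1  0  1  0  0]
187 [ 1  1  0  1  1 11 29 14  7  5 15 17  2  0  0  1  0  1  1  1]
188 [ 1  1  1  1  1  2  4 33 48 46 24  3  1  1  1  1  1  1  0  0]
189 [ 1  1  1  1  0  2 15 42 57 60 38  7  1  1  1  1  1  0  1  1]
190 [ 0  0  1  0  0  1  6 24 43 40 19  3  1  1  1  1  1  1  0  1]
191 [ 2  0  0  1  1  1  2  8 19 18  7  1  1  1  1  1  1  1  0  1]
192 [1 2 0 0 1 1 1 2 6 6 2 1 1 1 0 0 1 1 1 0]
193 [1 1 1 1 1 1 1 0 1 2 1 2 1 1 1 1 1 1 1 0]
194 [1 1 1 1 0 1 1 1 0 1 1 1 1 1 1 0 1 2 0 0]
```

Free and centred (306.4). Continue, letting the well align the tube.

Emit:
{"op": "jog_arm", "data": {"deltas": [{"x":-0.0012,"y":0,"z":0.005,"turn":0,"claw":10},{"x":-0.0024,"y":0,"z":0.0099,"turn":0,"claw":10},{"x":-0.0028,"y":0,"z":0.0155,"turn":0,"claw":10},{"x":-0.0032,"y":0,"z":0.0211,"turn":0,"claw":10},{"x":-0.0032,"y":0,"z":0.0211,"turn":0,"claw":10}], "grip_force": 8}}

```text
clock: 27.78
position: [0.4887, 0.0934, 0.1646]
orientation: [0.745, 0.668, -0.001, -0.0]
force: [1.6, -0.2, -1.3]
width: 0.229
finger_force: 8.0
```

```bash
python3 - <<'E'
from h import *
m,sd=avg(3); s=get_state(); print(m,s["force"],s["moment"]); d=m[:3]-[0,0,.003]-M["mid"]; print("P u,z",d@O,d[2],"row",d@YV)
E
```

```text
[ 0.48911399  0.09360775  0.16559892 -6.22846595] [-0.50209646  0.6109652   0.22430254] [0.01767001 0.04226202 0.03717363]
P u,z 0.028756419537834806 0.06389891727215007 row 0.0008744573343281787
```

Emit:
{"op": "jog_arm", "data": {"deltas": [{"x":0.0014,"y":0,"z":0.006,"turn":0,"claw":10},{"x":0.0028,"y":0,"z":0.012,"turn":0,"claw":10},{"x":0.005,"y":0,"z":0.0187,"turn":0,"claw":10},{"x":0.0074,"y":0,"z":0.0252,"turn":0,"claw":10},{"x":0.0074,"y":0,"z":0.0252,"turn":0,"claw":10}], "grip_force": 8}}

```text
clock: 28.35
position: [0.4894, 0.1015, 0.1392]
orientation: [0.744, 0.668, -0.001, -0.0]
force: [0.6, 0.8, -0.4]
width: 0.232
finger_force: 8.0
```

Emit:
{"op": "jog_arm", "data": {"deltas": [{"x":0.0018,"y":0,"z":0.003,"turn":0,"claw":10},{"x":0.0035,"y":0,"z":0.006,"turn":0,"claw":10},{"x":0.0035,"y":0,"z":0.006,"turn":0,"claw":10}], "grip_force": 8}}

```text
clock: 28.6
position: [0.4904, 0.1049, 0.1343]
orientation: [0.744, 0.668, -0.0, -0.0]
force: [-0.1, 0.8, -0.7]
width: 0.227
finger_force: 8.0
```

```bash
python3 - <<'E'
from h import *
m,sd=avg(3); s=get_state(); print(m,s["force"],s["moment"]); d=m[:3]-[0,0,.003]-M["mid"]; print("P u,z",d@O,d[2],"row",d@YV,"along",d@A)
E
```

```text
[ 0.49049914  0.10460009  0.13477898 -6.2167721 ] [-0.10907432  0.0557335  -0.28575639] [0.07172465 0.10585973 0.01304168]
P u,z 0.017678712449440182 0.033078981571486185 row 0.0006888469710981928 along 0.03748575426562713
```

Emit:
{"op": "jog_arm", "data": {"deltas": [{"x":0.001,"y":0,"z":0.0017,"turn":0,"claw":10},{"x":0.002,"y":0,"z":0.0035,"turn":0,"claw":10},{"x":0.003,"y":0,"z":0.0052,"turn":0,"claw":10},{"x":0.003,"y":0,"z":0.0052,"turn":0,"claw":10}], "grip_force": 8}}

```text
clock: 29.08
position: [0.4907, 0.1077, 0.1293]
orientation: [0.744, 0.668, -0.0, -0.0]
force: [0.8, 0.0, -1.2]
width: 0.231
finger_force: 8.0
```

Emit:
{"op": "jog_arm", "data": {"deltas": [{"x":0.0007,"y":0,"z":0.0013,"turn":0,"claw":10},{"x":0.0015,"y":0,"z":0.0026,"turn":0,"claw":10},{"x":0.002,"y":0,"z":0.0035,"turn":0,"claw":10},{"x":0.002,"y":0,"z":0.0035,"turn":0,"claw":10}], "grip_force": 8}}

```text
clock: 29.42
position: [0.491, 0.1096, 0.1259]
orientation: [0.744, 0.668, -0.0, -0.0]
force: [0.6, 0.3, -0.3]
width: 0.231
finger_force: 8.0
```

```bash
python3 - <<'E'
from h import *
m,sd=avg(3); s=get_state(); print(m,s["force"],s["moment"],s["width"]*87); d=m[:3]-[0,0,.003]-M["mid"]; print("P u,z",d@O,d[2],"row",d@YV,"along",d@A)
c=camera("side"); b=c["image"].astype(int); red=(b[...,2]-b[...,1]>50)
ys,xs=np.nonzero(red[130:200,290:330]); print("red rows",ys.min()+130,ys.max()+130,xs.min()+290,xs.max()+290)
for L in(28,43): print(L,proj(c,M["mid"]+L/1e3*A), proj(c,M["mid"]+L/1e3*A+.0105*O*.866-[0,0,.00525]))
E
```

```text
[ 0.49103376  0.10952908  0.12606259 -6.22237969] [-0.20581579 -0.60590394 -0.23122344] [ 0.03377701  0.09091072 -0.00548848] 20.016453669328808
P u,z 0.012720809814287581 0.02436259112279783 row 0.0006915978508141014 along 0.02745840881948671
red rows 177 183 303 310
28 [[306.67606355 183.23442196]] [[306.90440007 185.92503231]]
43 [[306.67041386 179.71625096]] [[306.90089175 182.41596643]]
```

Emit:
{"op": "jog_arm", "data": {"deltas": [{"x":0.0007,"y":0,"z":0.0013,"turn":0,"claw":10},{"x":0.0015,"y":0,"z":0.0026,"turn":0,"claw":10},{"x":0.0015,"y":0,"z":0.0026,"turn":0,"claw":10}], "grip_force": 8}}

```text
clock: 29.87
position: [0.492, 0.1099, 0.1242]
orientation: [0.745, 0.667, 0.0, 0.001]
force: [-0.7, -4.5, 6.2]
width: 0.231
finger_force: 8.3
```

```bash
python3 - <<'E'
from h import *
m,sd=avg(3); s=get_state(); print(m,s["force"],s["width"]*87); d=m[:3]-[0,0,.003]-M["mid"]; print("along",d@A)
c=camera("side"); b=c["image"].astype(int)
for r in range(172,192): print(r,[tuple(int(v) for v in b[r,x,1:]) for x in range(302,312)])
E
```

```text
[ 0.49195619  0.10997566  0.12420332 -6.28574401] [ 0.0246388  -3.7245195   6.76894164] 19.94507949681343
along 0.025576313869900995
172 [(136, 138), (143, 146), (147, 149), (147, 150), (146, 149), (146, 150), (145, 149), (144, 147), (131, 134), (93, 96)]
173 [(70, 72), (106, 108), (142, 146), (146, 150), (146, 150), (146, 150), (145, 149), (133, 137), (95, 96), (53, 54)]
174 [(53, 53), (99, 102), (143, 146), (146, 150), (146, 150), (146, 149), (145, 149), (131, 135), (87, 88), (43, 43)]
175 [(52, 52), (100, 102), (142, 145), (146, 149), (146, 150), (147, 150), (145, 149), (132, 134), (85, 86), (42, 43)]
176 [(46, 47), (93, 94), (141, 145), (144, 149), (141, 150), (140, 150), (142, 149), (133, 136), (90, 92), (44, 44)]
177 [(43, 45), (89, 94), (134, 143), (124, 149), (84, 150), (75, 150), (103, 149), (133, 145), (117, 123), (54, 56)]
178 [(34, 41), (54, 87), (73, 137), (61, 148), (45, 150), (41, 149), (53, 149), (68, 142), (67, 111), (41, 52)]
179 [(33, 41), (39, 87), (41, 134), (39, 148), (38, 149), (40, 150), (39, 149), (40, 146), (40, 125), (35, 58)]
180 [(31, 41), (34, 85), (36, 
[... 627 characters left out ...]
86 [(32, 31), (49, 51), (86, 87), (122, 122), (128, 130), (125, 126), (122, 123), (119, 117), (101, 100), (48, 48)]
187 [(30, 30), (46, 49), (83, 85), (121, 121), (132, 131), (130, 129), (125, 124), (118, 117), (103, 102), (50, 48)]
188 [(31, 32), (46, 49), (79, 81), (117, 117), (130, 129), (129, 128), (121, 121), (119, 119), (116, 116), (53, 53)]
189 [(33, 33), (49, 49), (85, 86), (125, 125), (136, 136), (135, 134), (126, 126), (116, 116), (110, 110), (51, 52)]
190 [(36, 36), (51, 52), (89, 89), (128, 127), (138, 137), (136, 135), (128, 127), (113, 113), (99, 99), (61, 61)]
191 [(70, 70), (79, 79), (93, 93), (119, 118), (132, 131), (131, 130), (122, 122), (117, 118), (131, 130), (120, 119)]
```

Contact with the floor, ~8 N along the axis. Release, then press the cap with closed fingers to check it is home.

Emit:
{"op": "jog_arm", "data": {"deltas": [{"x":-0.0005,"y":0,"z":-0.001,"turn":0,"claw":50},{"x":-0.0005,"y":0,"z":-0.001,"turn":0,"claw":50},{"x":-0.0005,"y":0,"z":-0.001,"turn":0,"claw":50},{"x":-0.0005,"y":0,"z":-0.001,"turn":0,"claw":50}]}}

```text
clock: 30.4
position: [0.491, 0.1106, 0.1244]
orientation: [0.744, 0.668, -0.0, -0.0]
force: [-0.8, 0.3, -0.9]
width: 0.437
finger_force: 0.1
```

Emit:
{"op": "jog_arm", "data": {"deltas": [{"x":0,"y":0,"z":-0.025,"turn":0,"claw":50},{"x":0,"y":0,"z":-0.055,"turn":0,"claw":50},{"x":-0.005,"y":0,"z":-0.065,"turn":0,"claw":0},{"x":-0.005,"y":0,"z":-0.065,"turn":0,"claw":0},{"x":-0.005,"y":0,"z":-0.065,"turn":0,"claw":0}]}}

```text
clock: 30.82
position: [0.4907, 0.1055, 0.1895]
orientation: [0.745, 0.668, 0.0, -0.0]
force: [0.8, 0.9, -0.3]
width: 0.355
finger_force: 0.0
```

Emit:
{"op": "jog_arm", "data": {"deltas": [{"x":0,"y":0,"z":0,"turn":0,"claw":0},{"x":0,"y":0,"z":0,"turn":0,"claw":0},{"x":0,"y":0,"z":0,"turn":0,"claw":0}]}}

```text
clock: 31.07
position: [0.4901, 0.1055, 0.1885]
orientation: [0.744, 0.668, -0.001, -0.0]
force: [0.4, -0.6, 0.8]
width: 0.136
finger_force: 0.0
```

```bash
python3 - <<'E'
from h import *
m,sd=avg(3); s=get_state(); print(m,s["force"],s["width"]*87); d=m[:3]-[0,0,.003]-M["mid"]; print("u",d@O,"row",d@YV)
c=camera("side"); b=c["image"].astype(int)
for r in range(174,188): print(r,[tuple(int(v) for v in b[r,x,1:]) for x in range(302,312)])
for k in(40,43,46): print(k,proj(c,M["mid"]+k/1e3*A),proj(c,M["mid"]+k/1e3*A-.0105*(O*.866-[0,0,.5])),proj(c,M["mid"]+(k-15)/1e3*A+.0105*(O*.866-[0,0,.5])))
E
```

```text
[ 0.49033063  0.10550825  0.18885942 -6.21676629] [-0.13959953  0.36941561  0.24134315] 2.5792596899458182
u 0.01679416036892763 row 0.0009547975226061915
174 [(146, 149), (146, 149), (146, 149), (146, 149), (146, 149), (146, 150), (146, 149), (144, 148), (135, 138), (104, 106)]
175 [(146, 149), (145, 148), (146, 149), (146, 150), (145, 149), (145, 149), (146, 150), (145, 149), (139, 142), (113, 116)]
176 [(146, 150), (145, 149), (145, 149), (145, 149), (145, 149), (145, 149), (145, 149), (145, 149), (139, 142), (116, 118)]
177 [(146, 150), (145, 149), (144, 149), (141, 149), (140, 149), (140, 148), (141, 148), (145, 149), (140, 143), (116, 118)]
178 [(145, 149), (142, 149), (128, 148), (97, 148), (81, 149), (82, 148), (103, 147), (138, 149), (139, 143), (114, 117)]
179 [(143, 148), (123, 145), (72, 144), (49, 148), (44, 149), (44, 149), (59, 149), (99, 148), (132, 143), (114, 118)]
180 [(129, 143), (80, 138), (45, 147), (38, 149), (38, 149), (40, 150), (43, 149), (69, 148), (106, 141), (111, 117)]
181 [(127, 140), (69, 128), (40, 144), (39, 149), (39, 150), (39, 149), (41, 148), (55
[... 317 characters left out ...]
 93), (25, 95), (36, 96), (80, 107), (129, 134), (149, 148)]
185 [(146, 145), (124, 128), (67, 91), (43, 84), (36, 85), (37, 89), (53, 96), (101, 121), (144, 145), (150, 149)]
186 [(142, 140), (124, 124), (109, 114), (93, 107), (80, 103), (79, 103), (93, 108), (126, 128), (147, 145), (149, 148)]
187 [(142, 140), (118, 119), (103, 105), (119, 120), (121, 123), (119, 120), (116, 118), (130, 130), (147, 146), (150, 148)]
40 [[306.67155531 180.42513214]] [[306.44357847 177.75169089]] [[306.90508945 186.61903562]]
43 [[306.67041386 179.71625096]] [[306.44201315 177.04105687]] [[306.90440007 185.92503231]]
46 [[306.66926657 179.00471646]] [[306.44044041 176.32777435]] [[306.90370663 185.22844534]]
```

After release the cap settled to rows 177.7–186.2, matching the home prediction. A confirming push.

Emit:
{"op": "jog_arm", "data": {"deltas": [{"x":0,"y":0,"z":0.01,"turn":0,"claw":0},{"x":0,"y":0,"z":0.018,"turn":0,"claw":0},{"x":0,"y":0,"z":0.022,"turn":0,"claw":0},{"x":0,"y":0,"z":0.0245,"turn":0,"claw":0},{"x":0,"y":0,"z":0.0245,"turn":0,"claw":0}]}}

```text
clock: 31.68
position: [0.4904, 0.1053, 0.1643]
orientation: [0.744, 0.668, -0.001, -0.0]
force: [-1.2, -0.7, 0.4]
width: 0.004
finger_force: 0.1
```

Emit:
{"op": "jog_arm", "data": {"deltas": [{"x":0.0007,"y":0,"z":0.0013,"turn":0,"claw":0},{"x":0.0015,"y":0,"z":0.0026,"turn":0,"claw":0},{"x":0.0015,"y":0,"z":0.0026,"turn":0,"claw":0}]}}

```text
clock: 31.93
position: [0.4918, 0.1063, 0.1635]
orientation: [0.745, 0.667, 0.001, 0.001]
force: [-0.7, -3.7, 8.5]
width: 0.002
finger_force: 4.3
```

Emit:
{"op": "jog_arm", "data": {"deltas": [{"x":0.0007,"y":0,"z":0.0013,"turn":0,"claw":0},{"x":0.0014,"y":0,"z":0.0025,"turn":0,"claw":0},{"x":0.0014,"y":0,"z":0.0025,"turn":0,"claw":0}]}}

```text
clock: 32.18
position: [0.4928, 0.1065, 0.1628]
orientation: [0.745, 0.667, 0.001, 0.001]
force: [-5.9, -9.7, 25.5]
width: 0.004
finger_force: 12.8
```

Emit:
{"op": "jog_arm", "data": {"deltas": [{"x":-0.001,"y":0,"z":-0.01,"turn":0,"claw":0},{"x":-0.001,"y":0,"z":-0.04,"turn":0,"claw":0},{"x":-0.001,"y":0,"z":-0.075,"turn":0,"claw":0},{"x":-0.03,"y":0,"z":-0.09,"turn":0,"claw":0},{"x":-0.03,"y":0,"z":-0.09,"turn":0,"claw":0}]}}

```text
clock: 32.6
position: [0.4894, 0.0747, 0.2542]
orientation: [0.746, 0.666, 0.003, 0.001]
force: [1.4, -1.9, 0.2]
width: 0.006
finger_force: 0.0
```

```bash
python3 - <<'E'
from h import *
m,sd=avg(4); s=get_state(); print(m,s["force"],s["clock"])
a=cv2.imread("pics/side0.png"); c=camera("side"); b=c["image"].astype(int)
for r in (177,178,179,185,186,187): print(r,[tuple(int(v) for v in b[r,x,1:]) for x in range(303,310)])
d=cv2.absdiff(a,c["image"]).max(2)>25; d[:,:]=d
n,l,st,_=cv2.connectedComponentsWithStats(d.astype(np.uint8)); print([tuple(int(v) for v in q) for q in st[1:] if q[4]>4])
E
```

```text
[ 0.4879551   0.07811461  0.25054958 -6.29441244] [-0.09204365  0.3057393  -0.91395831] 32.8
177 [(145, 149), (144, 149), (142, 150), (140, 149), (140, 148), (142, 149), (145, 149)]
178 [(143, 149), (128, 148), (97, 148), (81, 149), (82, 148), (104, 147), (138, 149)]
179 [(123, 145), (72, 144), (50, 148), (45, 150), (45, 149), (59, 149), (99, 148)]
185 [(126, 130), (64, 89), (42, 84), (35, 85), (36, 88), (53, 97), (100, 121)]
186 [(135, 135), (99, 106), (91, 106), (80, 103), (80, 104), (92, 109), (127, 129)]
187 [(134, 133), (102, 106), (117, 119), (121, 123), (119, 121), (117, 119), (130, 130)]
[(53, 0, 74, 175, 2842), (88, 0, 3, 4, 7), (99, 0, 52, 184, 2679), (154, 0, 188, 152, 6764), (295, 0, 29, 24, 574), (305, 29, 9, 1, 9), (86, 64, 4, 8, 13), (87, 84, 5, 5, 12), (115, 129, 14, 10, 36), (110, 131, 4, 3, 6), (125, 132, 7, 2, 9), (95, 134, 19, 21, 86), (121, 137, 3, 2, 5), (94, 140, 38, 74, 1041), (67, 148, 20, 61, 197), (71, 150, 1, 6, 6), (152, 171, 2, 4, 6), (81, 176, 13, 13, 79), (153, 179, 2, 5, 9), (303, 178, 8, 15, 80), (133, 183, 2, 3, 5), (116, 186, 21, 28, 253), (144, 188, 9, 19, 87), (103, 193, 4, 7, 13), (317, 233, 11, 11, 104), (319, 257, 2, 5, 10), (325, 256, 2, 4, 5)]
```

Nothing moved under 25 N, so the tube is home. The rod and the bystanders show no change against the first image.

```bash
python3 -c "
from workcell import *
print(close_job())"
```

```text
the job is handed in; nothing more can be done
None
```

The middle well was the clear one. The rod reached its floor and stands back in its original foam hole, the sample tube is seated fully home in that well, and I handed the job in at about 33 s of robot time. The near well was blocked, and I did not need to feel the far one.

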